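# Wedge up the compass plate

### The arm

A 7-joint arm with a two-finger parallel gripper is mounted at the origin on the work surface. World frame = base frame: x ahead of the robot, y to its left, z up, the work surface at z = 0. Lengths are in m, angles in rad, forces in N, time in s.
With the tool pointing down it reaches from about 0.375 to 0.925 m from the base axis. Payload 3.1 kg.
Tool frame: the origin (TCP) lies between the finger pads; the fingertips stand 25 mm ahead of it and the grasp point (between the pads) lies 6 mm ahead of it; z points along the fingers, y is the direction in which the jaws open and shut (so a half turn about z gives the same grasp; the last joint's range is limited). The gripper opens to 85 mm and grips with 20 to 120 N. Pads are 22 mm wide; open, the fingers measure 114 mm over their backs; the gripper's body (76 mm by 85 mm) begins 54 mm behind the grasp point. The pads swing forward as they close: fully open they stand 13 mm farther back than shut.
Start: joints at [-1.399, 0.383, 0.044, 1.598, -0.018, 1.161, -0.05], TCP at [0.173, 0.626, 0.256] pointing down, gripper open.
Joint ranges: [-2.61, 2.61], [-0.41, 2.15], [-1.48, 1.57], [0, 2.5], [-1.57, 4.71], [0.05, 1.97], [-2.85, 2.85]. Speed limits (rad/s): [2.79, 2.79, 3.14, 3.14, 3.14, 3.14, 3.14].

### API

Orientations are given as [roll, pitch, yaw] about the fixed x, y, z axes, in that order (R = Rz(yaw) Ry(pitch) Rx(roll)).
In Python, from rig import * gives the robot as it stands. The module is installed in compiled form; this text tells all that it offers.
- The arm moves only by the tool move_arm, never from a script. Its argument "commands" is a list of rows, each an object of numbers: "tx", "ty", "tz": the shift along the tool's x, y, z in m; "wx", "wy", "wz": the turn, a rotation vector about the tool's x, y, z in degrees. In form: [{"tx": .., "ty": .., "tz": .., "wx": .., "wy": .., "wz": ..}, ...]. A call has 1 to 10 rows; each row is the pose to reach, as a shift and turn from the pose commanded when the call began, along the tool's axes at that moment; what a row does not reach only later rows make up. A row lasts 1/12 s, in which the tool goes at most 41.7 mm and 7.16 degrees, less where a joint would pass 70% of its speed; a pose out of reach is approached as far as the arm can. A call with a gripper value outside its range is refused whole. "jaw" is the closure, from -1 (fully open) to 1 (shut), set as the call begins (left out, the last holds). The fingers move at their own pace and stop on an object; the grip force is fixed at half the most. Time passes only in rows, so rows that repeat a pose let the fingers close. It gives the time, the measured TCP pose, the force and the opening at its end, in the units of the state.
- observe(): the state, without advancing time (a new reading comes with each control period).
- grab_frame(name): name is "scene" or "top" or "wrist"; returns (picture, depth): 384x512x3 uint8, blue, green, red; 384x512 float32, m along the optical axis (not along the pixel's ray), 0 where there is no reading.
- calibration(name): a dict with "fx", "fy", "cx", "cy" (pixels), "D" ([k1, k2, p1, p2, k3] as OpenCV has them; the pictures are not rectified), "R" (3x3) and "t" (3): a world point X has camera coordinates R X + t. Camera axes: x right, y down, z forward; pixel columns grow to the right and rows downward; lengths in m; the calibration is good to about 2 mm. A picture is of the moment at which its call begins: read the wrist's pose just before it. calibration takes no time and is no camera call; for the wrist camera it gives the pose at the moment of the call.
- hand_in(): hands the job in, once; it reports no verdict.
The state is a dict: "t": time; "joint_pos": joint angles; "dq": joint speeds; "joint_efforts": joint torques, N m; "tcp_pos": TCP position; "eef_rot": TCP orientation; "contact_force": force on the tool from outside, world axes, zero at the start; "moment": the same for the moment, N m; "finger_gap": finger opening in m.
Only numpy, scipy, OpenCV 4.12 (cv2) and the standard library are available. Lean on these libraries where they do the work, as an engineer would, in place of code of your own. Each camera call takes 0.05 s, during which the arm holds its last target.

### The job

Dress the bright wedge track of the compass stand: rub the wooden-backed abrasive block flat along the middle of it in one stroke, with light steady pressure and without lifting, from its outer end right up close to the hinged plate, then lay the block flat on the bench again, off the stand. Then take the steel taper wedge by its square heel and push it thin end first, squarely along the middle of the track, under the plate's free edge until that edge just lifts a few millimetres (about 4) off its rest pads. Finish still gripping the wedge there, flat on the track, with the arm touching neither plate nor compass and the other things on the bench left in place.

Things in the scene. Friction and masses are not known exactly. Their poses are not given: they have to be found in the camera images.
- stand: Compass test stand: green iron bed, 12 mm thick, fixed on the bench. Origin on the bench below the middle of the plate's free edge; x = push direction (level, along the track to the plate and its hinge), z up. Bed 200 mm wide, x -20 to 230 mm, carries the hinged plate and compass; two round rest pads 16 mm wide at x 12, y +/-70 mm.
- track: Wedge track, fixed to the stand, same frame as stand: a flat level bright steel strip 70 mm wide, top 14 mm above the bench, along the x axis from x = -200 mm (outer end) to the free edge at x = 0 and on under the plate to 65 mm; set on a green iron tongue 90 mm wide, 12 mm high, x -220 to -20 mm.
- track_end (a point): Middle of the track's outer end, on its top surface (stand frame x = -200, y = 0, z = 14 mm).
- plate (a joint): Hinge angle of the aluminium levelling plate (150 mm wide, 195 long, 10 thick, top 36 mm above the bench). 0 = free edge down on the pads, grows as that edge rises; the hinge is 200 mm beyond the edge, so 0.02 rad is 4 mm of lift. It falls back by its weight, 6 to 10 N at the edge. Brass jack-screws and a level near the edge stand up to 57 mm above the bench.
- edge (a point): Middle of the lower free edge of the plate, the line the ramp meets: a steel wear strip under the plate, 110 mm wide, 16 mm deep, 4 thick (stand frame x 0, y 0, z 22 mm when the plate is down, which is 8 mm above the track); it rises with the plate.
- dome_top (a point): Top of the glass dome of the compass, 126 mm above the bench; the brass bowl under it, 120 mm across and fixed on the plate, begins 52 mm inward of the free edge. Fragile: not to be touched.
- block_mid (a point): Centre (half-way up) of the abrasive rubbing block: 70 mm long (x axis), 38 mm wide (y axis), 44 mm high (z up); lower 18 mm is grey abrasive stone 36 mm wide, the rest a wooden back 38 mm wide to be gripped across its width. The point is 22 mm above its sole. 0.25 kg.
- block: The same rubbing block; origin at the centre of its sole.
- wedge_heel (a point): Centre of the square heel of the steel taper wedge, 17 mm above its sole; x axis towards the thin end, y across, z up. Wedge 34 mm wide, 125 long: heel 45 mm long and 34 high, then a ramp 80 mm long falling evenly from 20 mm to 3 mm at the thin end, 102.5 mm ahead of this point. Oiled. On the track the ramp meets the edge with this point 79 mm before it; 60 mm before it lifts 4 mm.
- wedge: The same taper wedge, 0.6 kg; origin at the middle of its underside, 40 mm ahead of the heel's centre. Pushing it in takes 5 to 15 N.
- parallel: Bystander: plain square steel bar, 100 x 30 x 30 mm, no taper. Origin at the centre of its underside, as for all the bystanders.
- canister_a: Bystander: small screw-top brass canister, 53 mm across, 85 mm high.
- canister_b: Bystander: larger screw-top brass canister, 66 mm across, 105 mm high.
- dome: Bystander: spare glass compass dome, 112 mm across, 54 mm high.
- float: Bystander: dark ebonite card float, 92 mm across, 36 mm high.
- jewel: Bystander: steel pivot jewel holder, 28 mm across, 44 mm high.
Not all that is in view belongs to the job. What is shaped like the wedge but green is not meant.

How it is judged:
By the outcome, as a careful person would: the job done as asked, in the order asked, and still so for the second after the job is handed in, while the arm keeps its last pose, push and grip.
It also fails if it takes over 67 s, if anything falls off the work surface, if the arm or the gripper's body presses on something with over 40 N, if the wrist force passes 120 N, or if a joint passes its speed limit or range.

## Working session

There is one attempt and no reset: what is moved stays moved. The work goes in short steps, Python scripts to look and compute and a tool call to move; the robot and the scene stay as the last step left them, time stands still between calls to the robot, and variables do not carry over. Pictures are saved under pics/ and viewed, and the job is handed in when it is done.

Besides the shell and the picture viewer there is one more tool, called as a command line: name --argument value ..., lists and objects as JSON in quotes. move_arm: Moves the arm, as the interface text tells. Its arguments: {"type":"object","properties":{"commands":{"type":"array"},"jaw":{"type":"number"}},"required":["commands"]}

```bash
mkdir -p pics
cat > h.py <<'E'
from rig import *
import numpy as np, cv2, json
def snap(n,f):
    c=calibration(n); p,d=grab_frame(n); cv2.imwrite('pics/'+f+'.png',p)
    np.savez('pics/'+f+'.npz',p=p,d=d,**{k:np.array(v) for k,v in c.items()}); return p,d,c
def load(f):
    z=np.load('pics/'+f+'.npz'); return z['p'],z['d'],z
def ray(c,u,v):
    K=np.array([[c['fx'],0,c['cx']],[0,c['fy'],c['cy']],[0,0,1]],float)
    q=cv2.undistortPoints(np.array([[[u,v]]],float),K,np.array(c['D'],float))[0,0]
    R=np.array(c['R']);t=np.array(c['t'])
    return -R.T@t, R.T@np.array([q[0],q[1],1.])
def onz(c,u,v,z):
    o,d=ray(c,u,v); return o+d*(z-o[2])/d[2]
def dep(c,u,v,D):
    o,d=ray(c,u,v); return o+d*D
def proj(c,X):
    K=np.array([[c['fx'],0,c['cx']],[0,c['fy'],c['cy']],[0,0,1]],float)
    r,_=cv2.Rodrigues(np.array(c['R'],float))
    return cv2.projectPoints(np.array(X,float).reshape(-1,1,3),r,np.array(c['t'],float),K,np.array(c['D'],float))[0].reshape(-1,2)
E
python3 - <<'E'
from h import *
s=observe();print(s)
for n in('scene','top','wrist'):
    p,d,c=snap(n,n+'0'); print(n,c)
E
```

```text
{'t': 0.0, 'joint_pos': array([-1.39879063,  0.38385463,  0.04382329,  1.59960129, -0.01794357,
        1.16119045, -0.04989438]), 'dq': array([ 0.00073038, -0.00023797, -0.00091403, -0.00046948, -0.00056765,
        0.00127719,  0.00034104]), 'joint_efforts': array([ 2.25246117e-04, -4.33453274e+01,  1.02449924e+00, -2.49514729e+01,
        1.05441679e-02,  1.13039307e-02,  4.99598826e-06]), 'tcp_pos': array([0.17300204, 0.62563199, 0.25486156]), 'eef_rot': array([-3.13893291e+00,  9.99412668e-05,  2.87186451e+00]), 'contact_force': array([ 1.06396195, -0.62472914,  0.41947519]), 'moment': array([ 0.03340852,  0.02717251, -0.02143445]), 'finger_gap': 0.08539815999528066}
scene {'fx': 414.2756813263042, 'fy': 414.2756813263042, 'cx': 254.7691191883739, 'cy': 190.9156701665376, 'D': array([-0.13346217,  0.        ,  0.        ,  0.        ,  0.        ]), 'R': array([[ 0.30158067,  0.95342906, -0.00470275],
       [ 0.51116192, -0.16584614, -0.84333181],
       [-0.80483699,  0.25192871, -0.53737263]]), 't': array([-0.09972741, -0.1771514 ,  1.63620971])}
top {'fx': 405.9332634840916, 'fy': 405.9332634840916, 'cx': 250.97401801678737, 'cy': 196.99023107262335, 'D': array([-0.09484759,  0.        ,  0.        ,  0.        ,  0.        ]), 'R': array([[ 2.19061560e-02, -9.99756555e-01,  2.63639432e-03],
       [-9.92851473e-01, -2.20641779e-02, -1.17299296e-01],
       [ 1.17328910e-01, -4.79713095e-05, -9.93093110e-01]]), 't': array([-0.06372194,  0.48401871,  1.28528839])}
wrist {'fx': 344.60650853950955, 'fy': 344.60650853950955, 'cx': 257.0290748157529, 'cy': 191.76407712816962, 'D': array([-0.03486801,  0.        ,  0.        ,  0.        ,  0.        ]), 'R': array([[ 0.26779732,  0.96346761, -0.0038408 ],
       [ 0.92963354, -0.25734172,  0.2637361 ],
       [ 0.25311279, -0.07419836, -0.96458723]]), 't': array([-0.64835227, -0.03309862,  0.37857237])}
```

View pics/scene0.png

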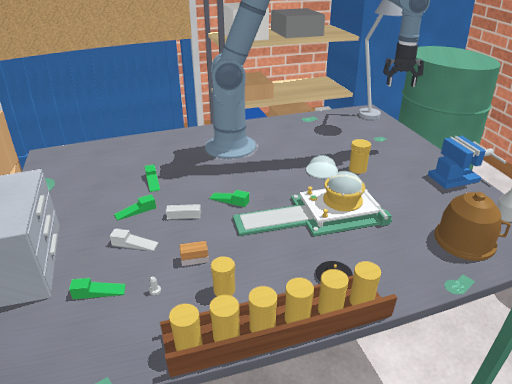

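View pics/top0.png

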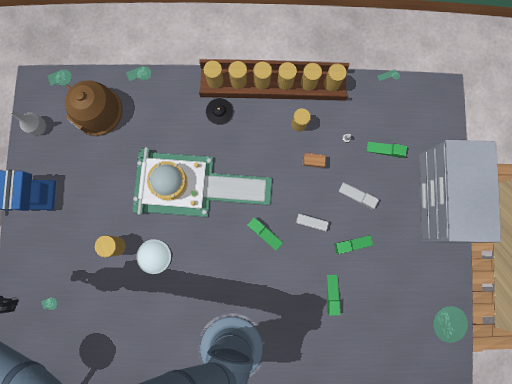

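View pics/wrist0.png

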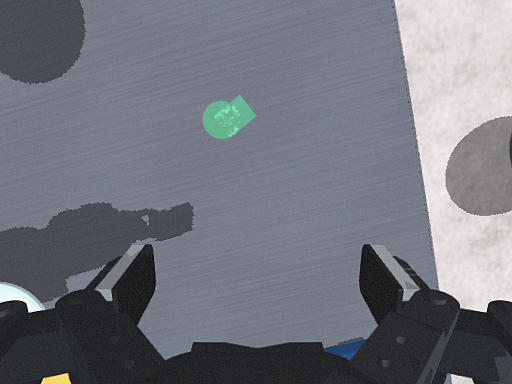

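Top view: block at (315,160), brown on grey. Grey candidates for the wedge are (358,195), which is two-stepped, and (312,222), which looks plain like the parallel. Green decoys sit at (265,233), (354,244), (333,295) and (387,149). The track runs (207–270,188). I'll check the choice in a close crop.

Run:
```python
import cv2
p=cv2.imread('pics/top0.png')
cv2.imwrite('pics/c1.png',cv2.resize(p[130:250,200:400],None,fx=4,fy=4,interpolation=cv2.INTER_CUBIC))
q=cv2.imread('pics/scene0.png')
cv2.imwrite('pics/c2.png',cv2.resize(q[150:300,80:280],None,fx=4,fy=4,interpolation=cv2.INTER_CUBIC))
cv2.imwrite('pics/c3.png',cv2.resize(p[130:230,125:285],None,fx=5,fy=5,interpolation=cv2.INTER_CUBIC))
```

```text
(no output)
```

View pics/c1.png

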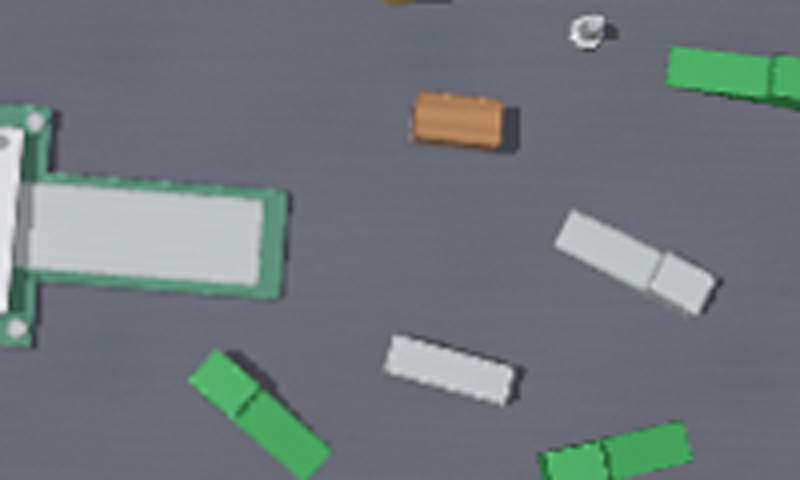

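View pics/c2.png

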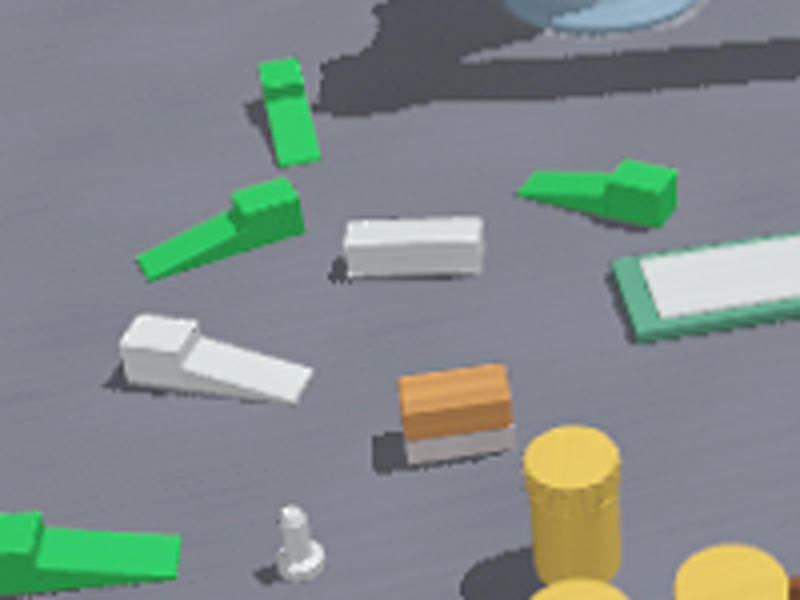

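View pics/c3.png

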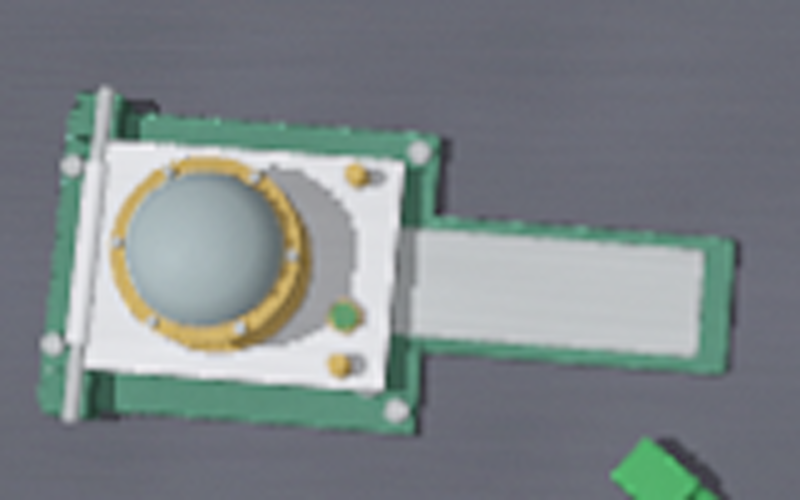

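The crops show the grey stepped wedge at top px (358,195), with its heel to the right and thin end to the left. The bar at (312,222) is untapered, so it's the parallel. The block at (315,160) is wood over grey. Next I'll measure them.

Run:
```python
from h import *
p,d,c=load('top0')
hsv=cv2.cvtColor(p,cv2.COLOR_BGR2HSV)
def mm(mask,box,z,name):
    m=np.zeros_like(mask); x0,y0,x1,y1=box; m[y0:y1,x0:x1]=mask[y0:y1,x0:x1]
    cs,_=cv2.findContours(m,cv2.RETR_EXTERNAL,cv2.CHAIN_APPROX_NONE); k=max(cs,key=cv2.contourArea)
    pts=np.array([onz(c,u,v,z)[:2] for u,v in k[:,0,:]])*1000
    r=cv2.minAreaRect(pts.astype(np.float32)); print(name,cv2.contourArea(k),[np.round(a,1) for a in r]); 
    print('  px',np.round(cv2.boxPoints(cv2.minAreaRect(k)),1).tolist(),'box',np.round(cv2.boxPoints(r),0).tolist()); 
    dd=[d[v,u] for v,u in zip(*np.nonzero(m))]; 
    vs,us=np.nonzero(m); Z=[dep(c,u,v,d[v,u])[2] for u,v in list(zip(us,vs))[::7]]; print('  z pct',np.round(np.percentile(Z,[10,50,90]),4))
g=((hsv[...,1]<40)&(hsv[...,2]>150)).astype(np.uint8)
mm(g,(209,165,275,215),.014,'track')
mm(g,(330,175,385,215),.02,'wedge')
mm(g,(290,208,332,235),.03,'par')
o=((hsv[...,1]>100)&(hsv[...,0]<20)).astype(np.uint8)
mm(o,(298,145,332,172),.044,'block')
gr=((hsv[...,1]>80)&(hsv[...,0]>65)&(hsv[...,0]<95)).astype(np.uint8)
gg=gr|g
mm(gg,(216,165,280,215),.013,'tongue')
mm(g,(140,150,209,212),.036,'plate')
print(hsv[188,240],hsv[195,355],hsv[160,315],hsv[178,270])
```

```text
track 1160.5 [array([515.3,  -4.7]), array([186.9,  72.5]), np.float64(86.9)]
  px [[207.39999389648438, 196.89999389648438], [209.10000610351562, 175.10000610351562], [265.70001220703125, 179.39999389648438], [264.0, 201.1999969482422]] box [[474.0, -96.0], [546.0, -100.0], [557.0, 87.0], [484.0, 91.0]]
  z pct [0.0108 0.0142 0.0175]
wedge 377.0 [array([ 501. , -404.5]), array([130.3,  37.1]), np.float64(66.1)]
  px [[337.79998779296875, 191.60000610351562], [342.5, 181.60000610351562], [378.29998779296875, 198.3000030517578], [373.6000061035156, 208.3000030517578]] box [[458.0, -457.0], [492.0, -472.0], [544.0, -352.0], [510.0, -337.0]]
  z pct [0.0021 0.0141 0.0354]
par 265.5 [array([ 408.7, -250.5]), array([100.3,  31.1]), np.float64(75.2)]
  px [[295.5, 222.3000030517578], [298.1000061035156, 213.0], [328.1000061035156, 221.60000610351562], [325.5, 230.8000030517578]] box [[381.0, -295.0], [411.0, -303.0], [436.0, -206.0], [406.0, -198.0]]
  z pct [0.0253 0.0288 0.0326]
block 220.5 [array([ 609.5, -255.8]), array([69.6, 38.8]), np.float64(85.0)]
  px [[303.0, 164.39999389648438], [304.20001220703125, 152.8000030517578], [325.5, 155.1999969482422], [324.20001220703125, 166.8000030517578]] box [[587.0, -289.0], [626.0, -292.0], [632.0, -223.0], [593.0, -219.0]]
  z pct [0.0415 0.0441 0.0475]
tongue 1380.5 [array([513.5, -25.2]), array([183.6,  87.7]), np.float64(86.7)]
  px [[214.0, 199.89999389648438], [216.0, 173.5], [271.6000061035156, 177.89999389648438], [269.5, 204.3000030517578]] box [[464.0, -114.0], [552.0, -119.0], [563.0, 64.0], [475.0, 69.0]]
  z pct [0.0098 0.0136 0.0174]
plate 2876.5 [array([538.7, 203. ]), array([197.5, 213.6]), np.float64(3.2)]
  px [[140.0, 150.0], [205.0, 150.0], [205.0, 210.0], [140.0, 210.0]] box [[434.0, 304.0], [446.0, 91.0], [643.0, 102.0], [631.0, 315.0]]
  z pct [0.0326 0.0375 0.1208]
[100   8 198] [103   9 197] [ 14 125 181] [ 78  91 140]
```

```bash
cat >> h.py <<'E'
from scipy.spatial.transform import Rotation as Ro
def plan(p,yawdeg,s=None,p0=None):
    s=s or observe()
    R0=Ro.from_euler('xyz',s['eef_rot']); R1=Ro.from_euler('xyz',[np.pi,0,np.radians(yawdeg)])
    t=R0.inv().apply(np.array(p)-(s['tcp_pos'] if p0 is None else p0)); w=np.degrees((R0.inv()*R1).as_rotvec())
    print('t',s['t'],'tcp',np.round(s['tcp_pos'],4),'rpy',np.round(np.degrees(s['eef_rot']),2),'F',np.round(s['contact_force'],1),'gap',round(s['finger_gap'],4))
    print('shift mm',np.round(t*1000,1),'turn',np.round(w,2))
E
python3 - <<'E'
from h import *
plan([.605,-.256,.2],85)
c=calibration('wrist'); R=Ro.from_euler('xyz',observe()['eef_rot'])
print('cam in tool',R.inv().apply(-np.array(c['R']).T@np.array(c['t'])-observe()['tcp_pos']), R.inv().apply(np.array(c['R'])[2]))
E
```

```text
t 0.15 tcp [0.173  0.6259 0.2552] rpy [-1.7988e+02  1.0000e-02  1.6455e+02] F [-0.4  1.  -0.7] gap 0.0856
shift mm [-651.3 -734.8   56.8] turn [-0.09  0.09 79.55]
cam in tool [ 0.06702854  0.00038447 -0.1164164 ] [-0.26360186 -0.0017796   0.96462993]
```

move_arm --commands '[{"tx":-0.651,"ty":-0.735,"tz":0.05,"wz":79.5},{"tx":-0.651,"ty":-0.735,"tz":0.05,"wz":79.5},{"tx":-0.651,"ty":-0.735,"tz":0.05,"wz":79.5},{"tx":-0.651,"ty":-0.735,"tz":0.05,"wz":79.5},{"tx":-0.651,"ty":-0.735,"tz":0.05,"wz":79.5},{"tx":-0.651,"ty":-0.735,"tz":0.05,"wz":79.5},{"tx":-0.651,"ty":-0.735,"tz":0.05,"wz":79.5},{"tx":-0.651,"ty":-0.735,"tz":0.05,"wz":79.5},{"tx":-0.651,"ty":-0.735,"tz":0.05,"wz":79.5},{"tx":-0.651,"ty":-0.735,"tz":0.05,"wz":79.5}]'

```text
validation failed for argument at $.co...
```

Run:
```python
from h import *
plan([.605,-.256,.2],85)
```

```text
t 0.15 tcp [0.173  0.6259 0.2552] rpy [-1.7988e+02  1.0000e-02  1.6455e+02] F [-0.4  1.  -0.7] gap 0.0856
shift mm [-651.3 -734.8   56.8] turn [-0.09  0.09 79.55]
```

move_arm --commands '[{"tx":-0.026,"ty":-0.03,"tz":0.0,"wx":0,"wy":0,"wz":7},{"tx":-0.052,"ty":-0.06,"tz":0.0,"wx":0,"wy":0,"wz":14},{"tx":-0.078,"ty":-0.09,"tz":0.0,"wx":0,"wy":0,"wz":21},{"tx":-0.104,"ty":-0.12,"tz":0.0,"wx":0,"wy":0,"wz":28},{"tx":-0.13,"ty":-0.15,"tz":0.0,"wx":0,"wy":0,"wz":35},{"tx":-0.156,"ty":-0.18,"tz":0.0,"wx":0,"wy":0,"wz":42},{"tx":-0.182,"ty":-0.21,"tz":0.0,"wx":0,"wy":0,"wz":49},{"tx":-0.208,"ty":-0.24,"tz":0.0,"wx":0,"wy":0,"wz":56},{"tx":-0.234,"ty":-0.27,"tz":0.0,"wx":0,"wy":0,"wz":63},{"tx":-0.26,"ty":-0.3,"tz":0.0,"wx":0,"wy":0,"wz":70}]'

```text
t: 0.98
tcp_pos: [0.3441, 0.266, 0.2561]
eef_rot: [-3.141, -0.0, 1.644]
contact_force: [-0.4, 0.3, -0.0]
finger_gap: 0.0854
```

Run:
```python
from h import *
plan([.605,-.256,.2],85)
```

```text
t 0.9833 tcp [0.3441 0.266  0.2561] rpy [-1.7998e+02 -1.0000e-02  9.4210e+01] F [-0.4  0.3 -0. ] gap 0.0854
shift mm [-539.8  221.9   55.9] turn [-0.02 -0.01  9.21]
```

move_arm --commands '[{"tx":-0.54,"ty":0.222,"tz":0.04,"wx":0,"wy":0,"wz":9.2},{"tx":-0.54,"ty":0.222,"tz":0.04,"wx":0,"wy":0,"wz":9.2},{"tx":-0.54,"ty":0.222,"tz":0.04,"wx":0,"wy":0,"wz":9.2},{"tx":-0.54,"ty":0.222,"tz":0.04,"wx":0,"wy":0,"wz":9.2},{"tx":-0.54,"ty":0.222,"tz":0.04,"wx":0,"wy":0,"wz":9.2},{"tx":-0.54,"ty":0.222,"tz":0.04,"wx":0,"wy":0,"wz":9.2},{"tx":-0.54,"ty":0.222,"tz":0.04,"wx":0,"wy":0,"wz":9.2},{"tx":-0.54,"ty":0.222,"tz":0.04,"wx":0,"wy":0,"wz":9.2}]'

```text
t: 1.65
tcp_pos: [0.4946, -0.0303, 0.2335]
eef_rot: [3.141, -0.001, 1.49]
contact_force: [1.1, -0.2, -0.3]
finger_gap: 0.0856
```

Run:
```python
from h import *
plan([.605,-.256,.2],85)
snap('wrist','w1'); snap('top','t1')
plan([.605,-.256,.2],85)
```

```text
t 1.65 tcp [ 0.4946 -0.0303  0.2335] rpy [ 1.7997e+02 -6.0000e-02  8.5360e+01] F [ 1.1 -0.2 -0.3] gap 0.0856
shift mm [-216.   128.3   33.4] turn [ 0.03 -0.06  0.36]
t 1.75 tcp [ 0.4959 -0.0368  0.2338] rpy [179.85   0.29  84.63] F [-0.3  0.5 -0.5] gap 0.0851
shift mm [-207.9  129.1   35.2] turn [ 0.15  0.3  -0.37]
```

View pics/w1.png

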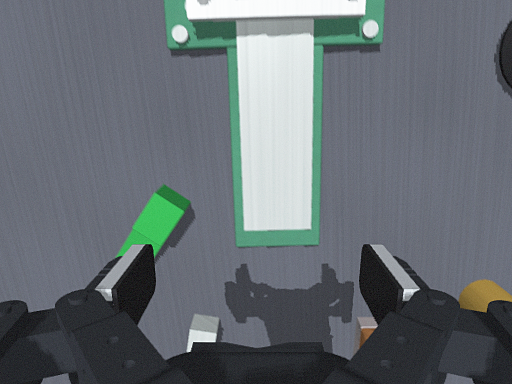

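The wrist view shows the whole track from (277,240) to the plate edge at (277,20), but the arm was still settling. I'll take it again at rest and fit the track.

Run:
```python
from h import *
p,d,c=snap('wrist','w2')
hsv=cv2.cvtColor(p,cv2.COLOR_BGR2HSV)
g=((hsv[...,1]<40)&(hsv[...,2]>165)).astype(np.uint8)
gr=((hsv[...,1]>80)&(hsv[...,0]>65)&(hsv[...,0]<95)).astype(np.uint8)
def edges(m,rows,z,u0=200,u1=350):
    L=[];Rr=[]
    for v in rows:
        us=np.nonzero(m[v,u0:u1])[0]+u0
        L.append(onz(c,us.min()-.5,v,z)[:2]);Rr.append(onz(c,us.max()+.5,v,z)[:2])
    L=np.array(L);Rr=np.array(Rr)
    def fit(P):
        vx,vy,x,y=cv2.fitLine(P.astype(np.float32),cv2.DIST_HUBER,0,1e-4,1e-4).ravel()
        if vy<0: vx,vy=-vx,-vy
        return np.degrees(np.arctan2(vy,vx)),(x,y)
    M=(L+Rr)/2
    print('ang L,R,M',fit(L)[0],fit(Rr)[0],fit(M)[0],'width',np.median(np.linalg.norm(L-Rr,axis=1)),'mid first/last',M[0],M[-1]); return fit(M)
edges(g,range(60,225,3),.014)
edges(g|gr,range(70,225,3),.012)
# outer end
for z,m,n in((.014,g,'track'),(.012,g|gr,'tongue')):
    E=[]
    for u in range(250,305,3):
        vs=np.nonzero(m[150:290,u])[0]+150; E.append(onz(c,u,vs.max()+.5,z)[:2])
    E=np.array(E); print(n,'end mean',E.mean(0), 'slope', np.degrees(np.arctan2(*(E[-1]-E[0])[::-1])))
# depth checks
for u,v in((277,100),(277,200),(277,235),(100,100),(275,10)):
    print(u,v,dep(c,u,v,d[v,u]))
print(observe()['tcp_pos'])
```

```text
ang L,R,M 86.77327 86.76531 86.76872 width 0.06974244465026007 mid first/last [0.51780753 0.06096036] [ 0.47799912 -0.09427151]
ang L,R,M 86.73927 86.68214 86.71717 width 0.0887796919727051 mid first/last [0.51763295 0.05233978] [ 0.50899617 -0.09916074]
track end mean [ 0.51116396 -0.0961653 ] slope -3.2792079673480345
tongue end mean [ 0.50975978 -0.11535704] slope -3.26774912187865
277 100 [0.52091236 0.02471708 0.01273705]
277 200 [ 0.51298043 -0.07390805  0.01320221]
277 235 [ 0.5099992  -0.11341352  0.01057888]
100 100 [ 0.34658348  0.0418266  -0.00221776]
275 10 [0.52543194 0.10275504 0.01338735]
[ 0.49476423 -0.03295858  0.23339508]
```

View pics/w2.png

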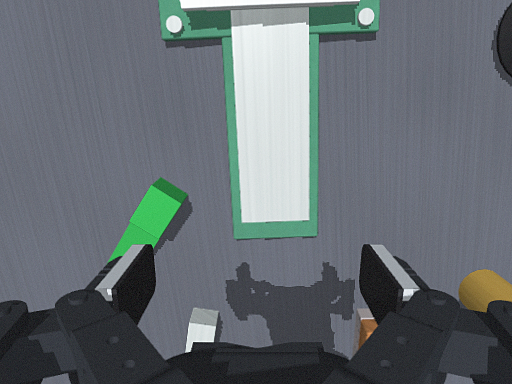

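Run:
```python
from h import *
plan([.609,-.256,.17],85)
```

```text
t 1.8 tcp [ 0.4948 -0.033   0.2334] rpy [1.7999e+02 1.5000e-01 8.4850e+01] F [-0.1  2.  -0.2] gap 0.0856
shift mm [-211.7  133.8   64. ] turn [ 0.01  0.15 -0.15]
```

move_arm --commands '[{"tx":-0.03,"ty":0.019,"tz":0.009,"wx":0,"wy":0,"wz":0},{"tx":-0.065,"ty":0.041,"tz":0.02,"wx":0,"wy":0,"wz":0},{"tx":-0.1,"ty":0.063,"tz":0.03,"wx":0,"wy":0,"wz":0},{"tx":-0.135,"ty":0.085,"tz":0.041,"wx":0,"wy":0,"wz":0},{"tx":-0.17,"ty":0.107,"tz":0.051,"wx":0,"wy":0,"wz":0},{"tx":-0.2,"ty":0.127,"tz":0.06,"wx":0,"wy":0,"wz":0},{"tx":-0.212,"ty":0.134,"tz":0.064,"wx":0,"wy":0,"wz":0},{"tx":-0.212,"ty":0.134,"tz":0.064,"wx":0,"wy":0,"wz":0}]'

```text
t: 2.47
tcp_pos: [0.6101, -0.2539, 0.1677]
eef_rot: [-3.139, 0.003, 1.486]
contact_force: [-0.1, 1.0, -0.5]
finger_gap: 0.0854
```

Run:
```python
from h import *
s=observe();p,d,c=snap('wrist','w3')
plan([.609,-.256,.17],85)
```

```text
t 2.5167 tcp [ 0.61   -0.2512  0.1682] rpy [-1.7985e+02 -1.0000e-02  8.5240e+01] F [-0.5  0.6  0.3] gap 0.0854
shift mm [-4.9 -0.6 -1.8] turn [-0.15 -0.01  0.24]
```

View pics/w3.png

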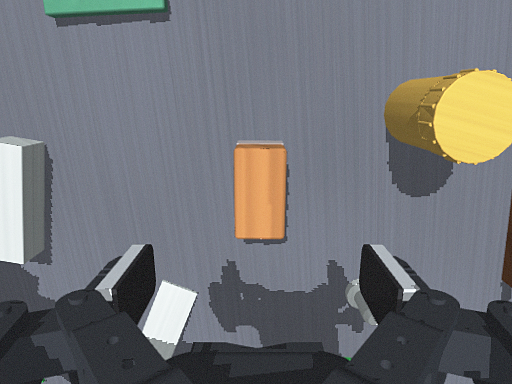

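Block is at (261,190), upright and clear, with the canister at right (470,115). I'll measure both.

Run:
```python
from h import *
p,d,c=snap('wrist','w4')
hsv=cv2.cvtColor(p,cv2.COLOR_BGR2HSV)
m=((hsv[...,1]>100)&(hsv[...,0]<18)).astype(np.uint8); m[:,:210]=0;m[:,320:]=0;m[260:]=0
k=max(cv2.findContours(m,0,cv2.CHAIN_APPROX_NONE)[0],key=cv2.contourArea)
P=np.array([onz(c,u,v,.044)[:2] for u,v in k[:,0]])*1000
r=cv2.minAreaRect(P.astype(np.float32));print(r)
print([dep(c,u,v,d[v,u])[2] for u,v in((260,170),(260,200),(260,225))])
y=((hsv[...,1]>100)&(hsv[...,0]>18)&(hsv[...,0]<32)).astype(np.uint8)
k=max(cv2.findContours(y,0,cv2.CHAIN_APPROX_NONE)[0],key=cv2.contourArea)
print('can top', [dep(c,u,v,d[v,u]) for u,v in((470,110),(440,120),(400,120))])
plan([r[0][0]/1000,r[0][1]/1000,.042],85)
```

```text
((611.2096557617188, -254.095947265625), (71.11741638183594, 36.87358474731445), 84.4774398803711)
[np.float64(0.04219479333075299), np.float64(0.04348380976054775), np.float64(0.042742828671720134)]
can top [array([ 0.73700403, -0.20095214,  0.08283458]), array([ 0.71896806, -0.20520424,  0.08414386]), array([ 0.71534604, -0.2080439 ,  0.03511874])]
t 2.5667 tcp [ 0.6103 -0.2492  0.1686] rpy [-1.7988e+02 -1.1000e-01  8.5370e+01] F [-0.7  1.1 -0.4] gap 0.0851
shift mm [ -5.1   1.5 126.5] turn [-0.12 -0.11  0.37]
```

move_arm --commands '[{"tx":-0.002,"ty":0.001,"tz":0.03,"wx":0,"wy":0,"wz":0.4},{"tx":-0.004,"ty":0.001,"tz":0.055,"wx":0,"wy":0,"wz":0.4},{"tx":-0.005,"ty":0.001,"tz":0.075,"wx":0,"wy":0,"wz":0.4},{"tx":-0.005,"ty":0.001,"tz":0.08,"wx":0,"wy":0,"wz":0.4},{"tx":-0.005,"ty":0.001,"tz":0.08,"wx":0,"wy":0,"wz":0.4},{"tx":-0.005,"ty":0.001,"tz":0.08,"wx":0,"wy":0,"wz":0.4}]' --jaw -0.4

```text
t: 3.07
tcp_pos: [0.612, -0.2539, 0.0905]
eef_rot: [3.141, -0.001, 1.485]
contact_force: [0.7, 0.1, 0.6]
finger_gap: 0.0598
```

Run:
```python
from h import *
p,d,c=snap('wrist','w5')
hsv=cv2.cvtColor(p,cv2.COLOR_BGR2HSV)
m=((hsv[...,1]>100)&(hsv[...,0]<18)).astype(np.uint8); m[:,:180]=0;m[:,350:]=0
k=max(cv2.findContours(m,0,cv2.CHAIN_APPROX_NONE)[0],key=cv2.contourArea)
P=np.array([onz(c,u,v,.044)[:2] for u,v in k[:,0]])*1000
r=cv2.minAreaRect(P.astype(np.float32));print(r)
plan([r[0][0]/1000,r[0][1]/1000,.041],85)
```

```text
((611.0657958984375, -253.177001953125), (71.38367462158203, 36.980037689208984), 84.54708862304688)
t 3.1167 tcp [ 0.6126 -0.2547  0.0913] rpy [ 1.7985e+02 -1.0000e-02  8.5050e+01] F [-0.3 -0.3  0.7] gap 0.0598
shift mm [ 1.4 -1.8 50.3] turn [ 0.15 -0.01  0.05]
```

View pics/w5.png

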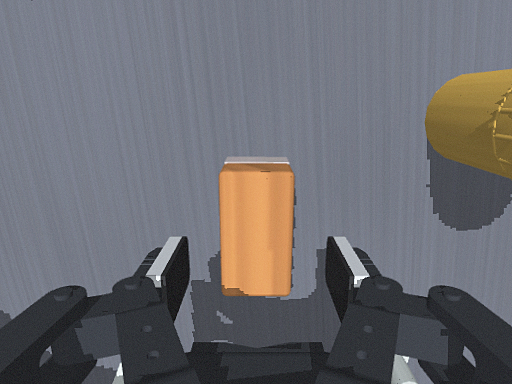

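The block is centred between the pads. Descend and grip.

move_arm --commands '[{"tx":0.001,"ty":-0.001,"tz":0.02,"wx":0,"wy":0,"wz":0.4},{"tx":0.001,"ty":-0.001,"tz":0.038,"wx":0,"wy":0,"wz":0.4},{"tx":0.001,"ty":-0.001,"tz":0.048,"wx":0,"wy":0,"wz":0.4},{"tx":0.001,"ty":-0.001,"tz":0.05,"wx":0,"wy":0,"wz":0.4},{"tx":0.001,"ty":-0.001,"tz":0.05,"wx":0,"wy":0,"wz":0.4}]'

```text
t: 3.53
tcp_pos: [0.6105, -0.2545, 0.0398]
eef_rot: [3.142, -0.0, 1.476]
contact_force: [0.1, 0.8, -0.5]
finger_gap: 0.0597
```

move_arm --commands '[{"tx":0,"ty":0,"tz":0,"wx":0,"wy":0,"wz":0},{"tx":0,"ty":0,"tz":0,"wx":0,"wy":0,"wz":0},{"tx":0,"ty":0,"tz":0,"wx":0,"wy":0,"wz":0},{"tx":0,"ty":0,"tz":0,"wx":0,"wy":0,"wz":0},{"tx":0,"ty":0,"tz":0,"wx":0,"wy":0,"wz":0},{"tx":0,"ty":0,"tz":0,"wx":0,"wy":0,"wz":0}]' --jaw 1

```text
t: 4.03
tcp_pos: [0.6118, -0.2555, 0.0413]
eef_rot: [3.138, 0.001, 1.475]
contact_force: [-0.7, 0.6, 5.7]
finger_gap: 0.0369
```

Run:
```python
from h import *
u=np.array([np.cos(np.radians(86.75)),np.sin(np.radians(86.75)),0]); E=np.array([.509,-.096,0]); S=E+200e-3*u
print('S',S)
plan([.612,-.254,.12],86.75)
plan(list((S-.167*u)[:2])+[.12],86.75)
```

```text
S [0.52033856 0.10367833 0.        ]
t 4.0333 tcp [ 0.6118 -0.2555  0.0413] rpy [1.7981e+02 5.0000e-02 8.4540e+01] F [-0.7  0.6  5.7] gap 0.0369
shift mm [  1.5   0.3 -78.7] turn [ 0.18  0.06 -2.21]
t 4.0333 tcp [ 0.6118 -0.2555  0.0413] rpy [1.7981e+02 5.0000e-02 8.4540e+01] F [-0.7  0.6  5.7] gap 0.0369
shift mm [ 181.9 -118.5  -79.3] turn [ 0.18  0.06 -2.21]
```

move_arm --commands '[{"tx":0,"ty":0,"tz":-0.02,"wx":0,"wy":0,"wz":0},{"tx":0,"ty":0,"tz":-0.045,"wx":0,"wy":0,"wz":-0.5},{"tx":0.025,"ty":-0.016,"tz":-0.06,"wx":0,"wy":0,"wz":-1},{"tx":0.06,"ty":-0.039,"tz":-0.06,"wx":0,"wy":0,"wz":-2.2},{"tx":0.095,"ty":-0.062,"tz":-0.06,"wx":0,"wy":0,"wz":-2.2},{"tx":0.13,"ty":-0.085,"tz":-0.06,"wx":0,"wy":0,"wz":-2.2},{"tx":0.16,"ty":-0.105,"tz":-0.06,"wx":0,"wy":0,"wz":-2.2},{"tx":0.178,"ty":-0.118,"tz":-0.06,"wx":0,"wy":0,"wz":-2.2},{"tx":0.178,"ty":-0.118,"tz":-0.06,"wx":0,"wy":0,"wz":-2.2},{"tx":0.178,"ty":-0.118,"tz":-0.06,"wx":0,"wy":0,"wz":-2.2}]'

```text
t: 4.87
tcp_pos: [0.508, -0.064, 0.0985]
eef_rot: [-3.139, -0.001, 1.518]
contact_force: [0.6, -0.6, -2.9]
finger_gap: 0.0375
```

Run:
```python
from h import *
u=np.array([np.cos(np.radians(86.75)),np.sin(np.radians(86.75)),0]); E=np.array([.509,-.096,0]); S=E+200e-3*u
s=observe();p,d,c=snap('wrist','w6')
plan(list((S-.167*u)[:2])+[.06],86.75,s)
plan(list((S-.167*u)[:2])+[.06],86.75)
z=s['tcp_pos'][2]-.0413+.044
hsv=cv2.cvtColor(p,cv2.COLOR_BGR2HSV)
m=((hsv[...,1]>100)&(hsv[...,0]<18)).astype(np.uint8); m[:,:180]=0;m[:,350:]=0
k=max(cv2.findContours(m,0,cv2.CHAIN_APPROX_NONE)[0],key=cv2.contourArea)
P=np.array([onz(c,a,b,z)[:2] for a,b in k[:,0]])*1000
r=cv2.minAreaRect(P.astype(np.float32));print(r); print(cv2.boxPoints(r))
print('front of block in stand x',((cv2.boxPoints(r)/1000-S[:2])@u[:2]),'y',((cv2.boxPoints(r)/1000-S[:2])@np.array([-u[1],u[0]])))
```

```text
t 4.8667 tcp [ 0.508  -0.064   0.0985] rpy [-1.7984e+02 -6.0000e-02  8.6960e+01] F [ 0.6 -0.6 -2.9] gap 0.0375
shift mm [ 1.1  2.9 38.5] turn [-0.16 -0.06  0.21]
t 4.9167 tcp [ 0.5091 -0.0659  0.0991] rpy [-1.7996e+02  1.0000e-02  8.6820e+01] F [ 0.4 -0.8 -3.3] gap 0.037
shift mm [ 2.9  1.6 39.1] turn [-0.04  0.01  0.07]
((507.745361328125, -57.96321105957031), (67.1183090209961, 36.687591552734375), 86.89656829833984)
[[487.61163  -90.48004 ]
 [524.2454   -92.466255]
 [527.8791   -25.44638 ]
 [491.2453   -23.460167]]
front of block in stand x [-0.19570149 -0.19560763 -0.12848955 -0.1285834 ] y [ 0.02166692 -0.01502058 -0.01484887  0.02183863]
```

View pics/w6.png

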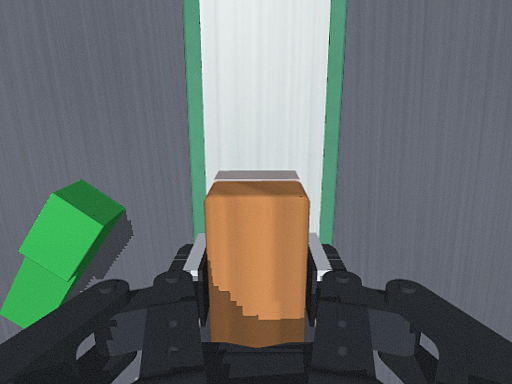

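move_arm --commands '[{"tx":-0.002,"ty":0.002,"tz":0.015,"wx":0,"wy":0,"wz":0},{"tx":-0.002,"ty":0.002,"tz":0.028,"wx":0,"wy":0,"wz":0},{"tx":-0.002,"ty":0.002,"tz":0.035,"wx":0,"wy":0,"wz":0},{"tx":-0.002,"ty":0.002,"tz":0.036,"wx":0,"wy":0,"wz":0},{"tx":-0.002,"ty":0.002,"tz":0.036,"wx":0,"wy":0,"wz":0},{"tx":-0.002,"ty":0.002,"tz":0.036,"wx":0,"wy":0,"wz":0}]'

```text
t: 5.42
tcp_pos: [0.5117, -0.0691, 0.0634]
eef_rot: [-3.141, 0.001, 1.513]
contact_force: [0.1, 0.6, -2.0]
finger_gap: 0.0369
```

```bash
cat > m.py <<'E'
from h import *
import sys
u=np.array([np.cos(np.radians(86.75)),np.sin(np.radians(86.75)),0]); E=np.array([.509,-.096,0]); S=E+200e-3*u; n=np.array([-u[1],u[0],0])
def blk(f,zoff=.0413):
    s=observe();p,d,c=snap('wrist',f);s2=observe()
    print('tcp stand before',np.round((s['tcp_pos']-S)@np.c_[u,n]*1000,1),'after',np.round((s2['tcp_pos']-S)@np.c_[u,n]*1000,1))
    plan(s2['tcp_pos'],86.75,s2)
    z=s['tcp_pos'][2]-zoff+.044
    hsv=cv2.cvtColor(p,cv2.COLOR_BGR2HSV)
    m=((hsv[...,1]>100)&(hsv[...,0]<18)).astype(np.uint8); m[:,:180]=0;m[:,350:]=0
    k=max(cv2.findContours(m,0,cv2.CHAIN_APPROX_NONE)[0],key=cv2.contourArea)
    P=np.array([onz(c,a,b,z)[:2] for a,b in k[:,0]])
    Q=(P-S[:2])@np.c_[u[:2],n[:2]]*1000
    print('block front',np.percentile(Q[:,0],98),'y',np.percentile(Q[:,1],[3,97]),'px v',k[:,0,1].min())
    # track edges from the same picture
    g=((hsv[...,1]<40)&(hsv[...,2]>165)).astype(np.uint8); T=[]
    for v in range(5,150,8):
        us=np.nonzero(g[v,170:370])[0]+170
        if len(us)<30: continue
        a=onz(c,us.min()-.5,v,.014);b=onz(c,us.max()+.5,v,.014); T.append([(( (a+b)/2-S)@u)*1000,(((a+b)/2-S)@n)*1000,np.linalg.norm(a-b)*1000])
    print('track',np.round(T,1).tolist()[::4])
E
python3 -c "
from m import *
blk('w7')"
```

```text
tcp stand before [-173.    -1.2] after [-172.8   -1.5]
t 5.4667 tcp [ 0.5121 -0.0689  0.0638] rpy [1.7996e+02 2.0000e-02 8.6710e+01] F [-0.4  0.2 -2.2] gap 0.0368
shift mm [0. 0. 0.] turn [ 0.04  0.02 -0.04]
block front -133.3670935573719 y [-18.85597918  17.58516231] px v 181
track [[-66.4, -0.1, 69.8], [-79.6, -0.3, 69.9], [-93.3, -0.2, 69.5], [-107.5, -0.2, 69.1], [-122.4, -0.4, 69.3]]
```

View pics/w7.png

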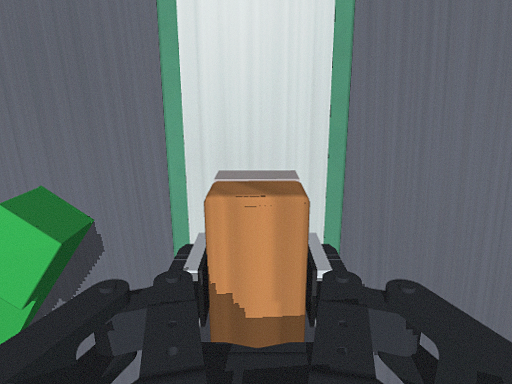

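move_arm --commands '[{"tx":0,"ty":-0.0005,"tz":0.003,"wx":0,"wy":0,"wz":0},{"tx":0,"ty":-0.0005,"tz":0.006,"wx":0,"wy":0,"wz":0},{"tx":0,"ty":-0.0005,"tz":0.007,"wx":0,"wy":0,"wz":0},{"tx":0,"ty":-0.0005,"tz":0.008,"wx":0,"wy":0,"wz":0},{"tx":0,"ty":-0.0005,"tz":0.008,"wx":0,"wy":0,"wz":0}]'

```text
t: 5.88
tcp_pos: [0.5111, -0.0683, 0.0553]
eef_rot: [-3.141, -0.0, 1.514]
contact_force: [0.0, 0.2, -2.5]
finger_gap: 0.0369
```

move_arm --commands '[{"tx":0,"ty":0,"tz":0.0005,"wx":0,"wy":0,"wz":0},{"tx":0,"ty":0,"tz":0.0005,"wx":0,"wy":0,"wz":0}]'

```text
t: 6.05
tcp_pos: [0.5112, -0.0683, 0.0552]
eef_rot: [-3.142, -0.0, 1.514]
contact_force: [-1.2, 0.3, -0.2]
finger_gap: 0.0371
```

move_arm --commands '[{"tx":0,"ty":0,"tz":0.0005,"wx":0,"wy":0,"wz":0},{"tx":0,"ty":0,"tz":0.0005,"wx":0,"wy":0,"wz":0}]'

```text
t: 6.22
tcp_pos: [0.5113, -0.0683, 0.0552]
eef_rot: [-3.141, -0.001, 1.514]
contact_force: [-2.7, 0.8, 3.9]
finger_gap: 0.0371
```

move_arm --commands '[{"tx":0,"ty":0,"tz":0.0005,"wx":0,"wy":0,"wz":0},{"tx":0,"ty":0,"tz":0.0005,"wx":0,"wy":0,"wz":0}]'

```text
t: 6.38
tcp_pos: [0.5113, -0.0684, 0.0552]
eef_rot: [-3.141, -0.001, 1.514]
contact_force: [-3.8, 0.9, 8.6]
finger_gap: 0.0371
```

```bash
python3 -c "
from m import *
p,d,c=load('w7')
zb=.0636-.0413
for v,z in ((170.5,zb),(170.5,zb+.018),(178,zb+.018),(180.5,zb+.044)): print(v,z,(onz(c,257,v,z)-S)@u*1000)
print([ (round(float(np.mean((dep(c,257,v,d[v,257])-S)@u*1000)),1),round(float(dep(c,257,v,d[v,257])[2]),4)) for v in (165,169,172,175,178,181,185,200)])
print([p[v,257].tolist() for v in range(166,186,2)])
# plate edge from w2
p,d,c=load('w2')
print([(v,p[v,275].tolist(),round(float(((dep(c,275,v,d[v,275]))-S)@u*1000),1),round(float(dep(c,275,v,d[v,275])[2]),4)) for v in range(0,16,1)])
plan(observe()['tcp_pos'],86.75)
"
```

```text
170.5 0.0223 -138.9155464314715
170.5 0.0403 -135.14467735758637
178 0.0403 -138.3223259834865
180.5 0.0663 -133.1519612155475
[(-138.2, 0.0125), (-140.3, 0.0122), (-138.6, 0.0272), (-138.4, 0.0341), (-138.7, 0.0385), (-138.9, 0.0433), (-138.6, 0.051), (-140.5, 0.0648)]
[[211, 212, 204], [214, 212, 205], [169, 169, 166], [123, 122, 127], [123, 123, 127], [128, 124, 133], [120, 118, 122], [151, 159, 175], [45, 76, 115], [46, 75, 110]]
[(0, [252, 252, 251], 2.4, 0.0347), (1, [253, 252, 251], 1.4, 0.0356), (2, [255, 255, 255], 0.7, 0.0354), (3, [249, 248, 244], 0.4, 0.0336), (4, [146, 142, 138], -0.3, 0.0333), (5, [104, 104, 99], -0.3, 0.0297), (6, [118, 120, 118], -0.8, 0.0283), (7, [101, 104, 98], -0.5, 0.0237), (8, [132, 132, 128], -0.6, 0.0204), (9, [158, 160, 150], 0.2, 0.0133), (10, [153, 155, 149], -0.6, 0.0134), (11, [155, 157, 147], -1.6, 0.0139), (12, [154, 154, 150], -2.0, 0.0121), (13, [154, 153, 147], -2.7, 0.0115), (14, [155, 154, 148], -3.7, 0.0124), (15, [152, 152, 144], -4.7, 0.0133)]
t 6.3833 tcp [ 0.5113 -0.0684  0.0552] rpy [-1.7997e+02 -8.0000e-02  8.6740e+01] F [-3.8  0.9  8.6] gap 0.0371
shift mm [0. 0. 0.] turn [-0.03 -0.08 -0.01]
```

move_arm --commands '[{"tx":0.001,"ty":0,"tz":-0.0003,"wx":0,"wy":0,"wz":0},{"tx":0.004,"ty":0,"tz":-0.0003,"wx":0,"wy":0,"wz":0},{"tx":0.008,"ty":0,"tz":-0.0003,"wx":0,"wy":0,"wz":0},{"tx":0.012,"ty":0,"tz":-0.0003,"wx":0,"wy":0,"wz":0},{"tx":0.016,"ty":0,"tz":-0.0003,"wx":0,"wy":0,"wz":0},{"tx":0.02,"ty":0,"tz":-0.0003,"wx":0,"wy":0,"wz":0}]'

```text
t: 6.88
tcp_pos: [0.5139, -0.0492, 0.0552]
eef_rot: [3.138, 0.001, 1.514]
contact_force: [0.4, -3.6, 5.4]
finger_gap: 0.0369
```

```bash
python3 -c "
from m import *
plan(list((S-.040*u)[:2])+[.055],86.75)"
```

```text
t 6.8833 tcp [ 0.5139 -0.0492  0.0552] rpy [1.7981e+02 8.0000e-02 8.6720e+01] F [ 0.4 -3.6  5.4] gap 0.0369
shift mm [113.   -2.3   0. ] turn [ 0.19  0.08 -0.03]
```

move_arm --commands '[{"tx":0.004,"ty":-0.0003,"tz":0,"wx":0,"wy":0,"wz":0},{"tx":0.008,"ty":-0.0006,"tz":0,"wx":0,"wy":0,"wz":0},{"tx":0.012,"ty":-0.0009,"tz":0,"wx":0,"wy":0,"wz":0},{"tx":0.016,"ty":-0.0012,"tz":0,"wx":0,"wy":0,"wz":0},{"tx":0.02,"ty":-0.0015,"tz":0,"wx":0,"wy":0,"wz":0},{"tx":0.024,"ty":-0.0015,"tz":0,"wx":0,"wy":0,"wz":0},{"tx":0.028,"ty":-0.0015,"tz":0,"wx":0,"wy":0,"wz":0},{"tx":0.032,"ty":-0.0015,"tz":0,"wx":0,"wy":0,"wz":0},{"tx":0.036,"ty":-0.0015,"tz":0,"wx":0,"wy":0,"wz":0},{"tx":0.04,"ty":-0.0015,"tz":0,"wx":0,"wy":0,"wz":0}]'

```text
t: 7.72
tcp_pos: [0.5146, -0.0091, 0.0552]
eef_rot: [3.138, 0.001, 1.514]
contact_force: [-0.1, -3.1, 5.5]
finger_gap: 0.0368
```

```bash
python3 -c "
from m import *
plan(list((S-.040*u)[:2])+[.055],86.75)"
```

```text
t 7.7167 tcp [ 0.5146 -0.0091  0.0552] rpy [1.7982e+02 7.0000e-02 8.6730e+01] F [-0.1 -3.1  5.5] gap 0.0368
shift mm [72.9 -0.7  0.1] turn [ 0.18  0.07 -0.02]
```

Force is steady: vertical 5.5 N, plus about 2.5 N of block weight. Continue.

move_arm --commands '[{"tx":0.004,"ty":0,"tz":0,"wx":0,"wy":0,"wz":0},{"tx":0.008,"ty":0,"tz":0,"wx":0,"wy":0,"wz":0},{"tx":0.012,"ty":0,"tz":0,"wx":0,"wy":0,"wz":0},{"tx":0.016,"ty":0,"tz":0,"wx":0,"wy":0,"wz":0},{"tx":0.02,"ty":0,"tz":0,"wx":0,"wy":0,"wz":0},{"tx":0.024,"ty":0,"tz":0,"wx":0,"wy":0,"wz":0},{"tx":0.028,"ty":0,"tz":0,"wx":0,"wy":0,"wz":0},{"tx":0.032,"ty":0,"tz":0,"wx":0,"wy":0,"wz":0},{"tx":0.036,"ty":0,"tz":0,"wx":0,"wy":0,"wz":0},{"tx":0.04,"ty":0,"tz":0,"wx":0,"wy":0,"wz":0}]'

```text
t: 8.55
tcp_pos: [0.5168, 0.0308, 0.0552]
eef_rot: [3.139, 0.001, 1.513]
contact_force: [0.2, -3.9, 6.1]
finger_gap: 0.0372
```

move_arm --commands '[{"tx":0.004,"ty":0,"tz":0,"wx":0,"wy":0,"wz":0},{"tx":0.008,"ty":0,"tz":0,"wx":0,"wy":0,"wz":0},{"tx":0.012,"ty":0,"tz":0,"wx":0,"wy":0,"wz":0},{"tx":0.016,"ty":0,"tz":0,"wx":0,"wy":0,"wz":0},{"tx":0.019,"ty":0,"tz":0,"wx":0,"wy":0,"wz":0},{"tx":0.021,"ty":0,"tz":0,"wx":0,"wy":0,"wz":0},{"tx":0.021,"ty":0,"tz":0,"wx":0,"wy":0,"wz":0}]'

```text
t: 9.13
tcp_pos: [0.518, 0.0524, 0.0552]
eef_rot: [3.139, 0.0, 1.514]
contact_force: [-0.0, -2.8, 5.6]
finger_gap: 0.037
```

```bash
python3 -c "
from m import *
plan(list((S-.040*u)[:2])+[.055],86.75)
blk('w8')
p,d,c=load('w8')
zb=.014
print([(v,p[v,257].tolist(),round(float(((dep(c,257,v,d[v,257]))-S)@u*1000),1),round(float(dep(c,257,v,d[v,257])[2]),4)) for v in range(130,190,3)])
"
```

```text
t 9.1333 tcp [0.518  0.0524 0.0552] rpy [1.7985e+02 3.0000e-02 8.6760e+01] F [-0.  -2.8  5.6] gap 0.037
shift mm [11.3 -0.6  0.2] turn [0.15 0.03 0.01]
tcp stand before [-51.3  -0.6] after [-51.3  -0.5]
t 9.1833 tcp [0.518  0.0524 0.0552] rpy [1.7985e+02 2.0000e-02 8.6760e+01] F [ 0.1 -2.6  6. ] gap 0.0373
shift mm [0. 0. 0.] turn [0.15 0.02 0.01]
block front -12.025396469695245 y [-18.15685595  18.26030428] px v 181
track [[27.8, -14.2, 70.0], [14.3, -11.8, 76.9], [0.2, -5.9, 91.0]]
[(130, [228, 227, 222], 3.3, 0.034), (133, [225, 224, 221], 2.2, 0.035), (136, [226, 226, 220], 1.0, 0.0348), (139, [129, 130, 126], -0.3, 0.0336), (142, [112, 114, 108], -4.2, 0.0126), (145, [118, 117, 112], -5.6, 0.0124), (148, [117, 117, 110], -6.9, 0.0127), (151, [115, 113, 108], -8.3, 0.0127), (154, [118, 117, 114], -9.7, 0.013), (157, [115, 114, 108], -11.2, 0.0125), (160, [102, 101, 96], -12.6, 0.0122), (163, [196, 197, 186], -13.7, 0.014), (166, [196, 198, 185], -15.3, 0.0133), (169, [203, 203, 190], -16.6, 0.0136), (172, [108, 108, 113], -17.3, 0.0169), (175, [114, 115, 118], -17.1, 0.0245), (178, [108, 105, 111], -17.1, 0.0299), (181, [78, 93, 119], -17.0, 0.0359), (184, [46, 74, 107], -17.2, 0.04), (187, [32, 64, 99], -17.2, 0.0448)]
```

View pics/w8.png

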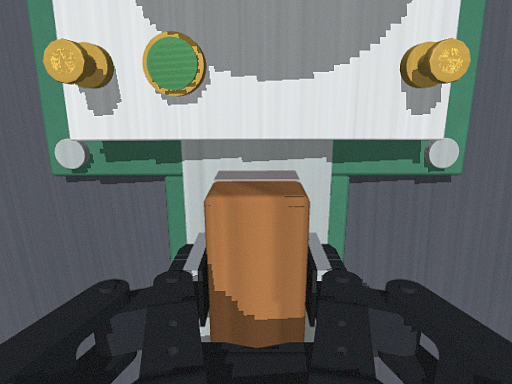

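The block front is 17 mm from the plate edge at row 139 (block at row 171), and the block is centred. Finish the stroke with a further 12 mm.

move_arm --commands '[{"tx":0.003,"ty":0,"tz":0,"wx":0,"wy":0,"wz":0},{"tx":0.006,"ty":0,"tz":0,"wx":0,"wy":0,"wz":0},{"tx":0.009,"ty":0,"tz":0,"wx":0,"wy":0,"wz":0},{"tx":0.011,"ty":0,"tz":0,"wx":0,"wy":0,"wz":0},{"tx":0.0125,"ty":0,"tz":0,"wx":0,"wy":0,"wz":0},{"tx":0.0125,"ty":0,"tz":0,"wx":0,"wy":0,"wz":0}]'

```text
t: 9.68
tcp_pos: [0.5186, 0.0646, 0.0552]
eef_rot: [3.139, 0.001, 1.514]
contact_force: [0.1, -4.2, 6.0]
finger_gap: 0.0372
```

```bash
python3 -c "
from m import *
plan([.612,-.256,.12],86.75)
"
```

```text
t 9.6833 tcp [0.5186 0.0646 0.0552] rpy [1.7985e+02 4.0000e-02 8.6750e+01] F [ 0.1 -4.2  6. ] gap 0.0372
shift mm [-314.9  111.5  -64.3] turn [0.15 0.04 0.  ]
```

move_arm --commands '[{"tx":-0.001,"ty":0,"tz":-0.015,"wx":0,"wy":0,"wz":0},{"tx":-0.012,"ty":0.003,"tz":-0.04,"wx":0,"wy":0,"wz":0},{"tx":-0.045,"ty":0.012,"tz":-0.055,"wx":0,"wy":0,"wz":0},{"tx":-0.08,"ty":0.027,"tz":-0.055,"wx":0,"wy":0,"wz":0},{"tx":-0.115,"ty":0.041,"tz":-0.055,"wx":0,"wy":0,"wz":0},{"tx":-0.15,"ty":0.053,"tz":-0.055,"wx":0,"wy":0,"wz":0},{"tx":-0.185,"ty":0.065,"tz":-0.055,"wx":0,"wy":0,"wz":0},{"tx":-0.22,"ty":0.078,"tz":-0.055,"wx":0,"wy":0,"wz":0},{"tx":-0.255,"ty":0.09,"tz":-0.055,"wx":0,"wy":0,"wz":0},{"tx":-0.285,"ty":0.101,"tz":-0.055,"wx":0,"wy":0,"wz":0}]'

```text
t: 10.52
tcp_pos: [0.6018, -0.2259, 0.1078]
eef_rot: [-3.14, -0.001, 1.514]
contact_force: [0.5, -0.7, -2.0]
finger_gap: 0.037
```

```bash
python3 -c "
from m import *
plan([.612,-.256,.06],86.75)
snap('wrist','w9')
"
```

```text
t 10.5167 tcp [ 0.6018 -0.2259  0.1078] rpy [-1.7991e+02 -6.0000e-02  8.6750e+01] F [ 0.5 -0.7 -2. ] gap 0.037
shift mm [-29.5  11.9  47.8] turn [-0.09 -0.06  0.  ]
```

View pics/w9.png

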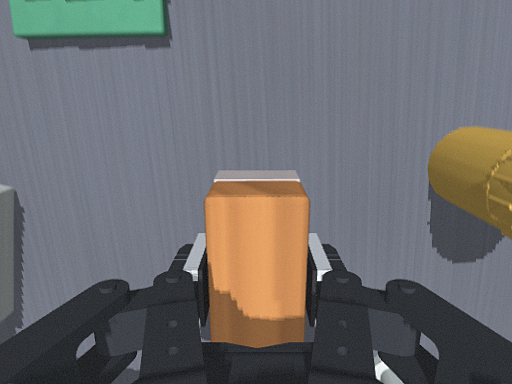

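move_arm --commands '[{"tx":-0.022,"ty":0.009,"tz":0.02,"wx":0,"wy":0,"wz":0},{"tx":-0.03,"ty":0.012,"tz":0.04,"wx":0,"wy":0,"wz":0},{"tx":-0.03,"ty":0.012,"tz":0.055,"wx":0,"wy":0,"wz":0},{"tx":-0.03,"ty":0.012,"tz":0.062,"wx":0,"wy":0,"wz":0},{"tx":-0.03,"ty":0.012,"tz":0.065,"wx":0,"wy":0,"wz":0},{"tx":-0.03,"ty":0.012,"tz":0.066,"wx":0,"wy":0,"wz":0}]'

```text
t: 11.07
tcp_pos: [0.6117, -0.2534, 0.0422]
eef_rot: [-3.139, -0.002, 1.516]
contact_force: [0.6, 0.3, -2.2]
finger_gap: 0.0373
```

move_arm --commands '[{"tx":0,"ty":0,"tz":0.001,"wx":0,"wy":0,"wz":0},{"tx":0,"ty":0,"tz":0.001,"wx":0,"wy":0,"wz":0}]'

```text
t: 11.23
tcp_pos: [0.6132, -0.2548, 0.043]
eef_rot: [3.14, -0.0, 1.515]
contact_force: [-0.2, -0.7, -2.1]
finger_gap: 0.0371
```

move_arm --commands '[{"tx":0,"ty":0,"tz":0.001,"wx":0,"wy":0,"wz":0},{"tx":0,"ty":0,"tz":0.002,"wx":0,"wy":0,"wz":0},{"tx":0,"ty":0,"tz":0.002,"wx":0,"wy":0,"wz":0}]'

```text
t: 11.48
tcp_pos: [0.6132, -0.2557, 0.0413]
eef_rot: [3.14, -0.0, 1.514]
contact_force: [0.5, 1.0, 1.1]
finger_gap: 0.0373
```

move_arm --commands '[{"tx":0,"ty":0,"tz":0,"wx":0,"wy":0,"wz":0},{"tx":0,"ty":0,"tz":0,"wx":0,"wy":0,"wz":0},{"tx":0,"ty":0,"tz":0,"wx":0,"wy":0,"wz":0},{"tx":0,"ty":0,"tz":-0.02,"wx":0,"wy":0,"wz":0},{"tx":0,"ty":0,"tz":-0.05,"wx":0,"wy":0,"wz":0},{"tx":0,"ty":0,"tz":-0.08,"wx":0,"wy":0,"wz":0},{"tx":0,"ty":0,"tz":-0.1,"wx":0,"wy":0,"wz":0},{"tx":0,"ty":0,"tz":-0.1,"wx":0,"wy":0,"wz":0}]' --jaw -0.4

```text
t: 12.15
tcp_pos: [0.6155, -0.2585, 0.1464]
eef_rot: [3.132, 0.003, 1.513]
contact_force: [-0.1, -0.3, 0.7]
finger_gap: 0.0598
```

```bash
python3 -c "
from m import *
plan([.476,-.463,.14],66.1)
snap('wrist','w10')
"
```

```text
t 12.15 tcp [ 0.6155 -0.2585  0.1464] rpy [179.42   0.19  86.7 ] F [-0.1 -0.3  0.7] gap 0.0598
shift mm [-212.2 -127.5    5.8] turn [ 0.61  0.08 20.6 ]
```

View pics/w10.png

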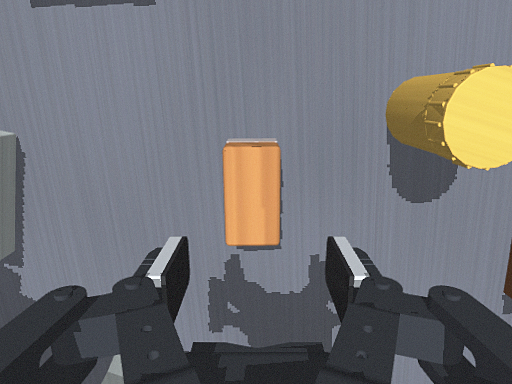

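The block lies flat on the bench at (252,195). Now to the wedge heel.

move_arm --commands '[{"tx":-0.03,"ty":-0.018,"tz":0,"wx":0,"wy":0,"wz":3},{"tx":-0.06,"ty":-0.036,"tz":0,"wx":0,"wy":0,"wz":7},{"tx":-0.09,"ty":-0.054,"tz":0,"wx":0,"wy":0,"wz":11},{"tx":-0.12,"ty":-0.072,"tz":0,"wx":0,"wy":0,"wz":15},{"tx":-0.15,"ty":-0.09,"tz":0,"wx":0,"wy":0,"wz":19},{"tx":-0.18,"ty":-0.108,"tz":0,"wx":0,"wy":0,"wz":20.6},{"tx":-0.205,"ty":-0.123,"tz":0,"wx":0,"wy":0,"wz":20.6},{"tx":-0.212,"ty":-0.127,"tz":0,"wx":0,"wy":0,"wz":20.6},{"tx":-0.212,"ty":-0.127,"tz":0,"wx":0,"wy":0,"wz":20.6},{"tx":-0.212,"ty":-0.127,"tz":0,"wx":0,"wy":0,"wz":20.6}]'

```text
t: 13.03
tcp_pos: [0.4731, -0.4596, 0.1392]
eef_rot: [-3.14, -0.002, 1.153]
contact_force: [0.4, 1.2, -0.4]
finger_gap: 0.0599
```

```bash
python3 -c "
from m import *
snap('wrist','w11')
p,d,c=snap('wrist','w12')
plan([.476,-.463,.14],66.1)
"
```

```text
t 13.1333 tcp [ 0.4754 -0.4577  0.1392] rpy [-1.7995e+02 -1.4000e-01  6.6350e+01] F [-0.4  0.8 -0.3] gap 0.0601
shift mm [-4.6  2.6 -0.8] turn [-0.05 -0.14  0.25]
```

View pics/w12.png

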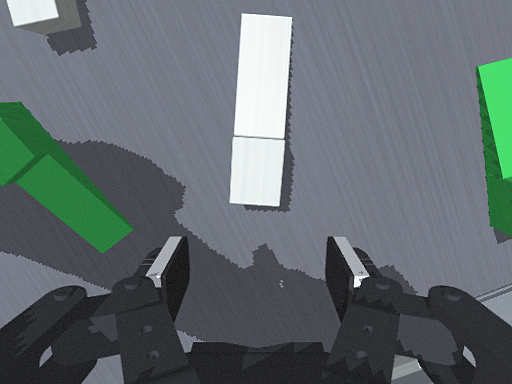

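The grey wedge is ahead, with its heel top at (258,171), thin end at (267,15) and the green pieces well aside. Measure the heel.

```bash
python3 -c "
from m import *
p,d,c=load('w12')
hsv=cv2.cvtColor(p,cv2.COLOR_BGR2HSV)
m=((hsv[...,1]<40)&(hsv[...,2]>165)).astype(np.uint8); m[:,:200]=0;m[:,330:]=0;m[230:]=0
def fit(P):
    vx,vy,x,y=cv2.fitLine(np.float32(P),cv2.DIST_HUBER,0,1e-4,1e-4).ravel()
    return np.degrees(np.arctan(vy/vx))
L=[];R=[]
for v in range(148,200,3):
    us=np.nonzero(m[v])[0]; L.append(onz(c,us.min()-.5,v,.034)[:2]);R.append(onz(c,us.max()+.5,v,.034)[:2])
L=np.array(L);R=np.array(R);M=(L+R)/2
print('heel ang',fit(L),fit(R),fit(M))
th=np.radians(fit(M)); e=np.array([np.cos(th),np.sin(th)]); q=np.array([-e[1],e[0]])
print('width',((L-R)@q).mean()*1000)
vb=[np.nonzero(m[:230,u])[0].max()+.5 for u in range(238,274,4)]
B=np.array([onz(c,u,v,.034)[:2] for u,v in zip(range(238,274,4),vb)])
F=np.array([onz(c,u,v,.034)[:2] for u,v in((240,136.5),(260,138),(278,139.5))])
vt=[np.nonzero(m[:230,u])[0].min()-.5 for u in range(248,286,4)]
T=np.array([onz(c,u,v,.003)[:2] for u,v in zip(range(248,286,4),vt)])
print('back',(B@e).mean(),'front',(F@e).mean(),'tip',(T@e).mean())
ctr=e*((B@e).mean()+.0225)+q*(M@q).mean(); print('heel ctr',ctr)
tipc=T.mean(0)
print('dz',[dep(c,u,v,d[v,u])[2] for u,v in((258,160),(258,190),(265,60))])
plan(list(ctr)+[.08],fit(M))
"
```

```text
heel ang 62.30982 62.116108 62.101505
width 33.80494176855809
back -0.185420362113739 front -0.14097341795408921 tip -0.06137575907095831
heel ctr [ 0.48169653 -0.43937432]
dz [np.float64(0.03284590321858741), np.float64(0.03378386378551601), np.float64(0.006579074813378327)]
t 13.1333 tcp [ 0.4754 -0.4577  0.1392] rpy [-1.7995e+02 -1.4000e-01  6.6350e+01] F [-0.4  0.8 -0.3] gap 0.0601
shift mm [19.1 -1.6 59.3] turn [-0.06 -0.14  4.25]
```

move_arm --commands '[{"tx":0.01,"ty":-0.001,"tz":0.02,"wx":0,"wy":0,"wz":2},{"tx":0.019,"ty":-0.002,"tz":0.04,"wx":0,"wy":0,"wz":4.2},{"tx":0.019,"ty":-0.002,"tz":0.055,"wx":0,"wy":0,"wz":4.2},{"tx":0.019,"ty":-0.002,"tz":0.06,"wx":0,"wy":0,"wz":4.2},{"tx":0.019,"ty":-0.002,"tz":0.06,"wx":0,"wy":0,"wz":4.2},{"tx":0.019,"ty":-0.002,"tz":0.06,"wx":0,"wy":0,"wz":4.2}]'

```text
t: 13.63
tcp_pos: [0.4794, -0.4424, 0.0804]
eef_rot: [3.142, 0.001, 1.082]
contact_force: [-0.0, 0.1, 0.7]
finger_gap: 0.0598
```

```bash
python3 -c "
from m import *
p,d,c=snap('wrist','w13')
plan([.4817,-.4394,.030],62.1)
"
```

```text
t 13.6833 tcp [ 0.4794 -0.4432  0.0812] rpy [1.7991e+02 6.0000e-02 6.1950e+01] F [-0.5 -0.9 -0.5] gap 0.0598
shift mm [ 4.5  0.1 51.2] turn [ 0.09  0.06 -0.15]
```

View pics/w13.png

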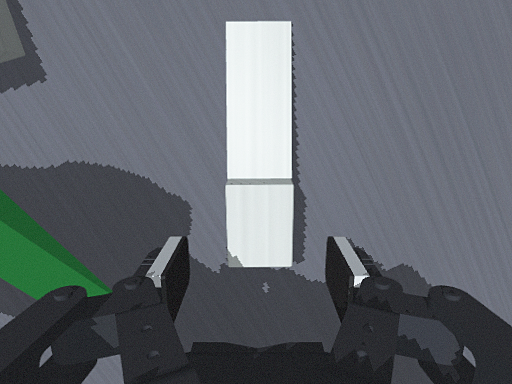

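Well aligned: the heel is centred at (259,225) between the pads. Descend and grip.

move_arm --commands '[{"tx":0.004,"ty":0,"tz":0.02,"wx":0,"wy":0,"wz":0},{"tx":0.004,"ty":0,"tz":0.036,"wx":0,"wy":0,"wz":0},{"tx":0.004,"ty":0,"tz":0.046,"wx":0,"wy":0,"wz":0},{"tx":0.004,"ty":0,"tz":0.05,"wx":0,"wy":0,"wz":0},{"tx":0.004,"ty":0,"tz":0.05,"wx":0,"wy":0,"wz":0},{"tx":0.004,"ty":0,"tz":0.05,"wx":0,"wy":0,"wz":0}]'

```text
t: 14.18
tcp_pos: [0.4808, -0.4391, 0.0304]
eef_rot: [-3.142, 0.0, 1.081]
contact_force: [-0.0, 1.2, -0.3]
finger_gap: 0.0599
```

move_arm --commands '[{"tx":0,"ty":0,"tz":0,"wx":0,"wy":0,"wz":0},{"tx":0,"ty":0,"tz":0,"wx":0,"wy":0,"wz":0},{"tx":0,"ty":0,"tz":0,"wx":0,"wy":0,"wz":0},{"tx":0,"ty":0,"tz":0,"wx":0,"wy":0,"wz":0},{"tx":0,"ty":0,"tz":0,"wx":0,"wy":0,"wz":0},{"tx":0,"ty":0,"tz":0,"wx":0,"wy":0,"wz":0},{"tx":0,"ty":0,"tz":0,"wx":0,"wy":0,"wz":0}]' --jaw 1

```text
t: 14.77
tcp_pos: [0.4818, -0.4397, 0.0316]
eef_rot: [3.139, 0.001, 1.081]
contact_force: [1.4, -1.1, 5.5]
finger_gap: 0.0331
```

```bash
python3 -c "
from m import *
plan(list((S-.150*u)[:2])+[.09],86.75)
"
```

```text
t 14.7667 tcp [ 0.4818 -0.4397  0.0316] rpy [1.7986e+02 4.0000e-02 6.1940e+01] F [ 1.4 -1.1  5.5] gap 0.0331
shift mm [ 361.4 -158.5  -59.1] turn [  0.13   0.07 -24.81]
```

move_arm --commands '[{"tx":0,"ty":0,"tz":-0.02,"wx":0,"wy":0,"wz":0},{"tx":0.005,"ty":-0.002,"tz":-0.045,"wx":0,"wy":0,"wz":0},{"tx":0.033,"ty":-0.014,"tz":-0.06,"wx":0,"wy":0,"wz":-3},{"tx":0.067,"ty":-0.029,"tz":-0.06,"wx":0,"wy":0,"wz":-6},{"tx":0.101,"ty":-0.044,"tz":-0.06,"wx":0,"wy":0,"wz":-9},{"tx":0.135,"ty":-0.059,"tz":-0.06,"wx":0,"wy":0,"wz":-12},{"tx":0.169,"ty":-0.074,"tz":-0.06,"wx":0,"wy":0,"wz":-15},{"tx":0.203,"ty":-0.089,"tz":-0.06,"wx":0,"wy":0,"wz":-18},{"tx":0.237,"ty":-0.104,"tz":-0.06,"wx":0,"wy":0,"wz":-21},{"tx":0.271,"ty":-0.119,"tz":-0.06,"wx":0,"wy":0,"wz":-24}]'

```text
t: 15.6
tcp_pos: [0.5007, -0.1406, 0.0883]
eef_rot: [-3.136, -0.001, 1.503]
contact_force: [0.7, 0.1, -6.9]
finger_gap: 0.0329
```

```bash
python3 -c "
from m import *
plan(list((S-.150*u)[:2])+[.09],86.75)
"
```

```text
t 15.6 tcp [ 0.5007 -0.1406  0.0883] rpy [-1.797e+02 -4.000e-02  8.613e+01] F [ 0.7  0.1 -6.9] gap 0.0329
shift mm [95.   4.7 -1.7] turn [-0.3  -0.04 -0.62]
```

move_arm --commands '[{"tx":0.025,"ty":0.001,"tz":0,"wx":0,"wy":0,"wz":-0.3},{"tx":0.05,"ty":0.002,"tz":0,"wx":0,"wy":0,"wz":-0.6},{"tx":0.07,"ty":0.003,"tz":0,"wx":0,"wy":0,"wz":-0.6},{"tx":0.08,"ty":0.004,"tz":0,"wx":0,"wy":0,"wz":-0.6},{"tx":0.085,"ty":0.004,"tz":0,"wx":0,"wy":0,"wz":-0.6},{"tx":0.085,"ty":0.004,"tz":0,"wx":0,"wy":0,"wz":-0.6},{"tx":0.085,"ty":0.004,"tz":0,"wx":0,"wy":0,"wz":-0.6}]'

```text
t: 16.18
tcp_pos: [0.5126, -0.0605, 0.0898]
eef_rot: [-3.14, 0.002, 1.509]
contact_force: [-0.6, -0.5, -6.0]
finger_gap: 0.0326
```

```bash
cat >> m.py <<'E'
def wdg(f,sole):
    s=observe();p,d,c=snap('wrist',f);s2=observe()
    print('tcp stand',np.round((s['tcp_pos']-S)@np.c_[u,n]*1000,1),'after',np.round((s2['tcp_pos']-S)@np.c_[u,n]*1000,1))
    plan(s2['tcp_pos'],86.75,s2)
    for v in range(60,250,12):
        P=[dep(c,x,v,d[v,x]) for x in range(225,290,8)]
        print(v,[(round(float((a-S)@u*1000),1),round(float((a-S)@n*1000),1),round(float(a[2]*1000),1)) for a in P[1:8:3]])
E
python3 -c "
from m import *
wdg('w14',0)"
```

```text
tcp stand [-164.4   -1.6] after [-165.    -1.8]
t 16.2333 tcp [ 0.5128 -0.0612  0.0901] rpy [-1.7997e+02  9.0000e-02  8.6390e+01] F [ 0.3 -0.4 -5.6] gap 0.0327
shift mm [0. 0. 0.] turn [-0.03  0.09 -0.36]
60 [(-83.2, 7.8, 63.9), (-83.3, -1.6, 64.5), (-83.4, -10.9, 64.6)]
72 [(-87.7, 7.8, 65.4), (-87.8, -1.5, 64.9), (-87.8, -10.9, 64.9)]
84 [(-92.3, 7.8, 66.6), (-92.3, -1.5, 65.6), (-92.3, -10.9, 65.9)]
96 [(-96.8, 7.9, 66.5), (-96.8, -1.5, 67.8), (-96.9, -10.9, 66.9)]
108 [(-101.3, 7.8, 69.4), (-101.4, -1.5, 67.6), (-101.4, -10.8, 68.7)]
120 [(-105.8, 7.9, 69.6), (-105.9, -1.4, 69.5), (-105.9, -10.7, 70.7)]
132 [(-110.5, 8.0, 69.4), (-110.5, -1.4, 69.6), (-110.6, -10.9, 68.9)]
144 [(-114.9, 8.0, 71.5), (-115.0, -1.4, 71.1), (-115.0, -10.7, 72.0)]
156 [(-119.5, 8.1, 72.2), (-119.6, -1.4, 71.9), (-119.6, -10.8, 72.3)]
168 [(-123.9, 8.0, 74.1), (-124.2, -1.3, 73.2), (-124.0, -10.7, 74.4)]
180 [(-128.7, 8.1, 74.5), (-128.6, -1.3, 75.0), (-129.1, -10.8, 73.0)]
192 [(-133.3, 8.2, 75.2), (-133.8, -1.3, 73.9), (-133.6, -10.8, 74.9)]
204 [(-138.1, 8.3, 75.8), (-138.4, -1.2, 75.1), (-138.0, -10.7, 76.4)]
216 [(-141.9, 8.1, 79.4), (-142.0, -1.2, 79.2), (-141.9, -10.5, 79.7)]
228 [(-142.2, 7.3, 91.4), (-142.3, -1.2, 91.1), (-143.0, -9.9, 89.5)]
240 [(-146.6, 7.4, 91.8), (-146.8, -1.2, 91.4), (-147.0, -9.8, 91.2)]
```

View pics/w14.png

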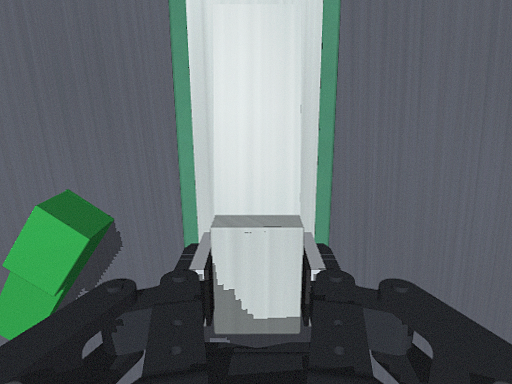

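```bash
python3 -c "
from m import *
p,d,c=load('w14')
g=cv2.cvtColor(p,cv2.COLOR_BGR2GRAY).astype(int)
print(g[240,200:226].tolist());print(g[240,292:318].tolist()); print(g[300,200:220].tolist())
for v in(232,245,260):
  for a,b in((211.5,302.5),): print(v,[ (onz(c,x,v,.0915)-S)@n*1000 for x in (a,b)])
m=p
for v in (20,60,100,140,180):
  gr=g[v]; dg=np.abs(np.diff(cv2.GaussianBlur(gr.astype(np.float32).reshape(1,-1),(3,1),0)[0]))
  k=[(i,round(float(dg[i]))) for i in range(180,335) if dg[i]>10]; print(v,k)
"
```

```text
[176, 137, 137, 141, 137, 141, 140, 138, 143, 137, 152, 184, 194, 200, 202, 199, 200, 200, 193, 199, 201, 199, 203, 198, 200, 202]
[196, 193, 197, 198, 194, 194, 194, 191, 195, 193, 181, 132, 119, 142, 141, 138, 140, 142, 138, 142, 134, 138, 132, 117, 113, 113]
[25, 26, 24, 18, 25, 26, 37, 37, 33, 29, 20, 18, 16, 31, 91, 128, 120, 116, 122, 118]
232 [np.float64(15.025941801290791), np.float64(-17.46193353810356)]
245 [np.float64(15.240354028785937), np.float64(-17.613393915557904)]
260 [np.float64(15.496060272073214), np.float64(-17.79463065868287)]
20 [(185, 38), (186, 45), (187, 19), (320, 13), (321, 39), (322, 36)]
60 [(187, 24), (188, 55), (189, 24), (319, 16), (320, 48), (321, 30)]
100 [(189, 22), (190, 42), (191, 23), (318, 34), (319, 35), (320, 12), (334, 10)]
140 [(191, 17), (192, 34), (193, 24), (300, 12), (316, 14), (317, 36), (318, 30), (332, 10)]
180 [(194, 33), (195, 34), (300, 14), (315, 30), (316, 38), (317, 13), (330, 11)]
```

move_arm --commands '[{"tx":0.008,"ty":-0.0012,"tz":0.01,"wx":0,"wy":0,"wz":-0.35},{"tx":0.016,"ty":-0.0012,"tz":0.02,"wx":0,"wy":0,"wz":-0.35},{"tx":0.024,"ty":-0.0012,"tz":0.03,"wx":0,"wy":0,"wz":-0.35},{"tx":0.03,"ty":-0.0012,"tz":0.037,"wx":0,"wy":0,"wz":-0.35},{"tx":0.03,"ty":-0.0012,"tz":0.04,"wx":0,"wy":0,"wz":-0.35},{"tx":0.03,"ty":-0.0012,"tz":0.04,"wx":0,"wy":0,"wz":-0.35},{"tx":0.03,"ty":-0.0012,"tz":0.04,"wx":0,"wy":0,"wz":-0.35}]'

```text
t: 16.82
tcp_pos: [0.514, -0.0293, 0.0499]
eef_rot: [-3.141, 0.001, 1.517]
contact_force: [0.6, -0.6, -7.1]
finger_gap: 0.0331
```

```bash
python3 -c "
from m import *
wdg('w15',0)"
```

```text
tcp stand [-133.1   -1.2] after [-133.4   -1.6]
t 16.8667 tcp [ 0.5144 -0.0296  0.0504] rpy [1.7997e+02 4.0000e-02 8.6860e+01] F [ 0.  -0.1 -5.7] gap 0.0329
shift mm [0. 0. 0.] turn [0.03 0.04 0.11]
60 [(-51.9, 8.8, 23.2), (-52.0, -0.6, 23.8), (-52.1, -9.9, 25.0)]
72 [(-56.6, 8.7, 26.0), (-56.6, -0.6, 26.1), (-56.5, -9.9, 25.3)]
84 [(-61.1, 8.8, 26.0), (-61.1, -0.6, 26.6), (-61.1, -9.9, 26.6)]
96 [(-65.6, 8.7, 28.6), (-65.6, -0.6, 27.1), (-65.6, -9.9, 27.8)]
108 [(-70.1, 8.7, 28.5), (-70.1, -0.6, 28.6), (-70.1, -10.0, 27.8)]
120 [(-74.7, 8.8, 28.9), (-74.7, -0.6, 29.6), (-74.7, -10.0, 28.6)]
132 [(-79.2, 8.7, 31.0), (-79.2, -0.6, 30.2), (-79.2, -10.0, 30.3)]
144 [(-83.7, 8.7, 31.8), (-83.9, -0.6, 30.3), (-83.8, -10.0, 31.3)]
156 [(-88.4, 8.8, 32.0), (-88.2, -0.6, 33.0), (-88.3, -10.0, 32.3)]
168 [(-93.0, 8.8, 33.2), (-93.0, -0.6, 33.3), (-93.0, -10.1, 33.3)]
180 [(-97.6, 8.8, 34.4), (-97.7, -0.6, 33.7), (-97.4, -10.1, 34.8)]
192 [(-102.1, 8.8, 35.6), (-102.0, -0.7, 36.2), (-102.3, -10.1, 35.0)]
204 [(-106.8, 8.8, 36.3), (-106.6, -0.7, 37.2), (-107.2, -10.2, 35.0)]
216 [(-110.6, 8.7, 39.7), (-111.1, -0.7, 38.6), (-110.7, -10.0, 39.4)]
228 [(-111.1, 7.9, 51.3), (-111.0, -0.7, 51.6), (-111.3, -9.3, 50.7)]
240 [(-115.7, 8.0, 51.4), (-116.1, -0.7, 50.4), (-115.7, -9.3, 51.3)]
```

View pics/w15.png

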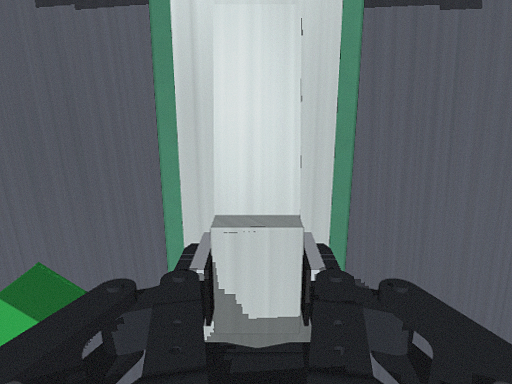

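move_arm --commands '[{"tx":0,"ty":-0.0005,"tz":0.002,"wx":0,"wy":0,"wz":0.1},{"tx":0,"ty":-0.0005,"tz":0.004,"wx":0,"wy":0,"wz":0.1},{"tx":0,"ty":-0.0005,"tz":0.0045,"wx":0,"wy":0,"wz":0.1},{"tx":0,"ty":-0.0005,"tz":0.0045,"wx":0,"wy":0,"wz":0.1}]'

```text
t: 17.2
tcp_pos: [0.5136, -0.0292, 0.0458]
eef_rot: [-3.142, -0.0, 1.514]
contact_force: [-0.3, -0.2, -6.2]
finger_gap: 0.0327
```

move_arm --commands '[{"tx":0,"ty":0,"tz":0.0005,"wx":0,"wy":0,"wz":0},{"tx":0,"ty":0,"tz":0.0005,"wx":0,"wy":0,"wz":0}]'

```text
t: 17.37
tcp_pos: [0.5138, -0.0291, 0.0455]
eef_rot: [3.141, -0.0, 1.515]
contact_force: [-0.2, -0.2, -4.9]
finger_gap: 0.0329
```

```bash
python3 -c "
from m import *
plan(list((S-.1*u)[:2])+[.0456],86.75);print(observe()['moment'])"
```

```text
t 17.3667 tcp [ 0.5138 -0.0291  0.0455] rpy [ 1.7999e+02 -1.0000e-02  8.6780e+01] F [-0.2 -0.2 -4.9] gap 0.0329
shift mm [32.9 -1.  -0. ] turn [ 0.01 -0.01  0.03]
[-0.07735454  0.09230356 -0.01054721]
```

move_arm --commands '[{"tx":0,"ty":0,"tz":0.0005,"wx":0,"wy":0,"wz":0},{"tx":0,"ty":0,"tz":0.0005,"wx":0,"wy":0,"wz":0}]'

```text
t: 17.53
tcp_pos: [0.514, -0.0291, 0.0455]
eef_rot: [3.141, -0.001, 1.515]
contact_force: [-1.8, -1.0, 2.5]
finger_gap: 0.0334
```

move_arm --commands '[{"tx":0,"ty":0,"tz":0.0005,"wx":0,"wy":0,"wz":0},{"tx":0,"ty":0,"tz":0.0005,"wx":0,"wy":0,"wz":0}]'

```text
t: 17.7
tcp_pos: [0.5141, -0.0291, 0.0455]
eef_rot: [3.141, -0.001, 1.515]
contact_force: [-3.7, 0.7, 6.9]
finger_gap: 0.033
```

```bash
python3 -c "
from m import *
plan(list((S-.1*u)[:2])+[.0456],86.75);print(observe()['moment'])"
```

```text
t 17.7 tcp [ 0.5141 -0.0291  0.0455] rpy [ 1.7999e+02 -6.0000e-02  8.6780e+01] F [-3.7  0.7  6.9] gap 0.033
shift mm [32.9 -1.3 -0.1] turn [ 0.01 -0.06  0.03]
[-0.02165827  0.73065671  0.00362421]
```

move_arm --commands '[{"tx":0.002,"ty":-0.0003,"tz":-0.0003,"wx":0,"wy":0,"wz":0},{"tx":0.006,"ty":-0.0006,"tz":-0.0003,"wx":0,"wy":0,"wz":0},{"tx":0.011,"ty":-0.0008,"tz":-0.0003,"wx":0,"wy":0,"wz":0},{"tx":0.016,"ty":-0.0008,"tz":-0.0003,"wx":0,"wy":0,"wz":0},{"tx":0.021,"ty":-0.0008,"tz":-0.0003,"wx":0,"wy":0,"wz":0},{"tx":0.026,"ty":-0.0008,"tz":-0.0003,"wx":0,"wy":0,"wz":0},{"tx":0.031,"ty":-0.0008,"tz":-0.0003,"wx":0,"wy":0,"wz":0},{"tx":0.036,"ty":-0.0008,"tz":-0.0003,"wx":0,"wy":0,"wz":0},{"tx":0.04,"ty":-0.0008,"tz":-0.0003,"wx":0,"wy":0,"wz":0},{"tx":0.041,"ty":-0.0008,"tz":-0.0003,"wx":0,"wy":0,"wz":0}]'

```text
t: 18.53
tcp_pos: [0.5168, 0.0126, 0.0455]
eef_rot: [3.139, 0.0, 1.516]
contact_force: [0.8, -4.4, 4.7]
finger_gap: 0.0331
```

```bash
python3 -c "
from m import *
plan(list((S-.06*u)[:2])+[.0456],86.75)
wdg('w16',0)"
```

```text
t 18.5333 tcp [0.5168 0.0126 0.0455] rpy [1.7984e+02 1.0000e-02 8.6870e+01] F [ 0.8 -4.4  4.7] gap 0.0331
shift mm [31.1 -1.5 -0.1] turn [0.16 0.01 0.12]
tcp stand [-91.1  -1.6] after [-91.1  -1.6]
t 18.5833 tcp [0.5167 0.0126 0.0455] rpy [1.7984e+02 1.0000e-02 8.6860e+01] F [ 0.2 -3.1  6.3] gap 0.0331
shift mm [0. 0. 0.] turn [0.16 0.01 0.11]
60 [(-10.1, 8.2, 20.5), (-10.2, -1.1, 21.3), (-10.1, -10.3, 20.6)]
72 [(-14.7, 8.1, 23.1), (-14.5, -1.1, 20.6), (-14.6, -10.3, 21.9)]
84 [(-19.1, 8.3, 22.1), (-19.0, -1.1, 21.2), (-19.1, -10.3, 22.7)]
96 [(-23.6, 8.2, 23.6), (-23.6, -1.1, 23.6), (-23.6, -10.4, 23.5)]
108 [(-28.1, 8.2, 24.7), (-28.1, -1.1, 23.5), (-28.1, -10.4, 24.7)]
120 [(-32.7, 8.4, 23.8), (-32.6, -1.1, 26.4), (-32.6, -10.4, 25.8)]
132 [(-37.1, 8.3, 26.8), (-37.2, -1.1, 26.4), (-37.1, -10.3, 27.4)]
144 [(-41.9, 8.4, 26.3), (-41.6, -1.1, 28.5), (-41.8, -10.5, 26.6)]
156 [(-46.5, 8.4, 27.3), (-46.3, -1.1, 28.0), (-46.3, -10.4, 28.2)]
168 [(-50.8, 8.3, 29.9), (-51.0, -1.1, 28.6), (-50.7, -10.4, 30.0)]
180 [(-55.5, 8.4, 30.3), (-55.5, -1.1, 30.3), (-55.5, -10.5, 30.1)]
192 [(-60.3, 8.4, 30.6), (-60.4, -1.1, 30.1), (-60.0, -10.5, 31.4)]
204 [(-64.6, 8.4, 32.5), (-64.9, -1.1, 31.5), (-64.6, -10.5, 32.6)]
216 [(-68.8, 8.3, 34.8), (-69.0, -1.1, 34.4), (-68.5, -10.3, 35.7)]
228 [(-69.3, 7.6, 46.3), (-69.2, -1.0, 46.7), (-69.5, -9.6, 45.9)]
240 [(-73.5, 7.6, 47.3), (-73.7, -1.0, 46.9), (-73.7, -9.7, 46.9)]
```

View pics/w16.png

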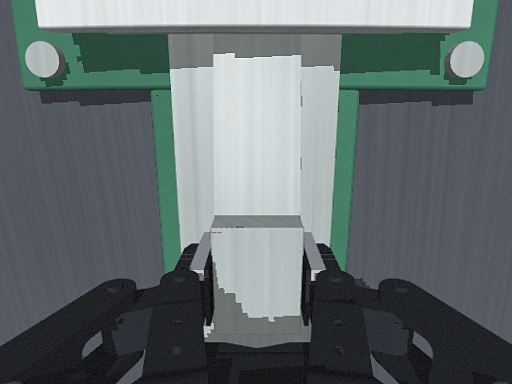

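Tip is already under the plate edge (row 30), with the heel about 91 mm before it. Wedge is 1 mm to one side, so I'll trim that while advancing.

move_arm --commands '[{"tx":0.003,"ty":-0.0003,"tz":0,"wx":0,"wy":0,"wz":0.1},{"tx":0.006,"ty":-0.0006,"tz":0,"wx":0,"wy":0,"wz":0.1},{"tx":0.008,"ty":-0.001,"tz":0,"wx":0,"wy":0,"wz":0.1},{"tx":0.01,"ty":-0.0012,"tz":0,"wx":0,"wy":0,"wz":0.1},{"tx":0.01,"ty":-0.0012,"tz":0,"wx":0,"wy":0,"wz":0.1}]'

```text
t: 19.0
tcp_pos: [0.5161, 0.0224, 0.0455]
eef_rot: [3.139, 0.0, 1.514]
contact_force: [0.1, -3.5, 6.9]
finger_gap: 0.0332
```

move_arm --commands '[{"tx":0.002,"ty":0,"tz":0,"wx":0,"wy":0,"wz":0},{"tx":0.004,"ty":0,"tz":0,"wx":0,"wy":0,"wz":0},{"tx":0.006,"ty":0,"tz":0,"wx":0,"wy":0,"wz":0},{"tx":0.008,"ty":0,"tz":0,"wx":0,"wy":0,"wz":0},{"tx":0.009,"ty":0,"tz":0,"wx":0,"wy":0,"wz":0},{"tx":0.009,"ty":0,"tz":0,"wx":0,"wy":0,"wz":0}]'

```text
t: 19.5
tcp_pos: [0.5161, 0.0269, 0.0455]
eef_rot: [3.138, 0.005, 1.51]
contact_force: [0.1, -9.4, 6.8]
finger_gap: 0.0332
```

```bash
python3 -c "
from m import *
plan(list((S-.06*u)[:2])+[.0456],86.75);print(observe()['moment'])
snap('wrist','w17')"
```

```text
t 19.5 tcp [0.5161 0.0269 0.0455] rpy [179.82   0.29  86.54] F [ 0.1 -9.4  6.8] gap 0.0332
shift mm [16.9 -0.2 -0.2] turn [ 0.18  0.29 -0.21]
[-1.71843067  0.2534896   0.08198704]
```

View pics/w17.png

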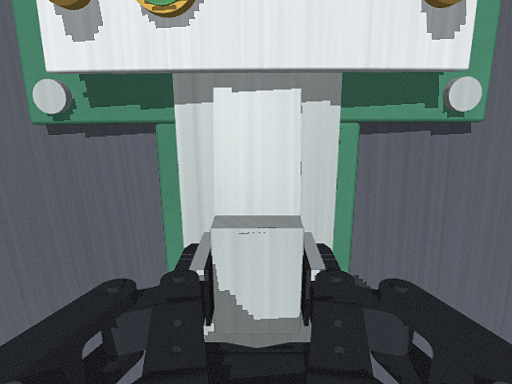

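move_arm --commands '[{"tx":0.001,"ty":0,"tz":0,"wx":0,"wy":0,"wz":0},{"tx":0.002,"ty":0,"tz":0,"wx":0,"wy":0,"wz":0},{"tx":0.003,"ty":0,"tz":0,"wx":0,"wy":0,"wz":0},{"tx":0.004,"ty":0,"tz":0,"wx":0,"wy":0,"wz":0},{"tx":0.004,"ty":0,"tz":0,"wx":0,"wy":0,"wz":0}]'

```text
t: 19.97
tcp_pos: [0.5163, 0.0304, 0.0455]
eef_rot: [3.139, 0.005, 1.51]
contact_force: [-0.2, -10.4, 7.6]
finger_gap: 0.0328
```

```bash
python3 -c "
from m import *
plan(list((S-.06*u)[:2])+[.0456],86.75);print(observe()['moment'])
wdg('w18',0)"
```

```text
t 19.9667 tcp [0.5163 0.0304 0.0455] rpy [179.82   0.3   86.49] F [ -0.2 -10.4   7.6] gap 0.0328
shift mm [13.4 -0.1 -0.2] turn [ 0.18  0.3  -0.26]
[-1.80569619  0.27169115  0.0152411 ]
tcp stand [-73.4  -0.1] after [-73.4  -0.1]
t 20.0167 tcp [0.5162 0.0304 0.0455] rpy [179.83   0.29  86.5 ] F [ -1.6 -10.9   5.9] gap 0.0329
shift mm [0. 0. 0.] turn [ 0.17  0.29 -0.25]
60 [(6.1, 8.2, 36.6), (6.2, -0.0, 34.9), (6.2, -8.4, 34.5)]
72 [(2.2, 8.3, 35.7), (2.2, 0.0, 34.5), (2.1, -8.3, 35.8)]
84 [(-1.4, 9.3, 22.1), (-1.4, -0.0, 22.3), (-1.4, -9.3, 21.7)]
96 [(-5.9, 9.2, 24.5), (-5.9, 0.0, 23.3), (-6.0, -9.3, 23.0)]
108 [(-10.4, 9.4, 24.3), (-10.4, 0.0, 24.2), (-10.5, -9.3, 24.4)]
120 [(-14.9, 9.4, 25.2), (-15.0, 0.1, 24.7), (-15.1, -9.3, 24.3)]
132 [(-19.5, 9.5, 25.5), (-19.5, 0.1, 26.1), (-19.6, -9.3, 25.7)]
144 [(-23.9, 9.5, 27.6), (-24.0, 0.1, 27.3), (-24.0, -9.2, 28.1)]
156 [(-28.5, 9.5, 28.2), (-28.7, 0.2, 27.5), (-28.7, -9.2, 27.8)]
168 [(-33.3, 9.6, 28.3), (-32.9, 0.2, 30.2), (-33.2, -9.2, 29.2)]
180 [(-37.7, 9.7, 29.9), (-37.8, 0.2, 30.0), (-37.7, -9.2, 30.6)]
192 [(-42.4, 9.7, 30.8), (-42.2, 0.3, 31.7), (-42.5, -9.2, 30.9)]
204 [(-46.6, 9.7, 33.2), (-47.4, 0.3, 31.0), (-47.3, -9.2, 31.5)]
216 [(-51.1, 9.7, 34.4), (-51.3, 0.3, 34.1), (-51.2, -9.0, 34.6)]
228 [(-51.6, 9.0, 45.8), (-51.6, 0.4, 46.0), (-51.6, -8.2, 46.1)]
240 [(-56.1, 9.1, 46.2), (-55.8, 0.4, 47.2), (-56.1, -8.3, 46.5)]
```

View pics/w18.png

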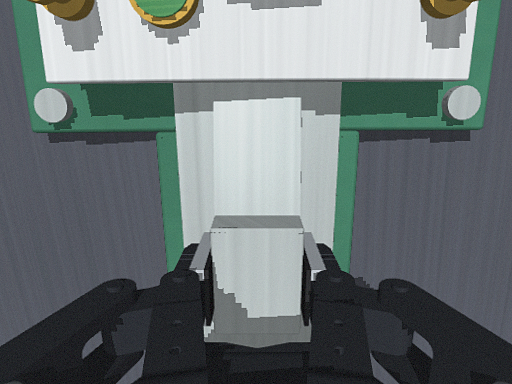

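Lift has begun. Heel is 73.6 mm from the edge, centred and straight, pushing at about 10 N. Continue, trimming the small hand tilt.

move_arm --commands '[{"tx":0.001,"ty":0,"tz":0,"wx":0.05,"wy":0.1,"wz":-0.1},{"tx":0.0025,"ty":0,"tz":0,"wx":0.1,"wy":0.2,"wz":-0.2},{"tx":0.004,"ty":0,"tz":0,"wx":0.1,"wy":0.3,"wz":-0.25},{"tx":0.0055,"ty":0,"tz":0,"wx":0.1,"wy":0.3,"wz":-0.25},{"tx":0.007,"ty":0,"tz":0,"wx":0.1,"wy":0.3,"wz":-0.25},{"tx":0.008,"ty":0,"tz":0,"wx":0.1,"wy":0.3,"wz":-0.25},{"tx":0.008,"ty":0,"tz":0,"wx":0.1,"wy":0.3,"wz":-0.25}]'

```text
t: 20.6
tcp_pos: [0.5168, 0.0381, 0.0455]
eef_rot: [3.14, 0.001, 1.514]
contact_force: [0.1, -9.7, 7.5]
finger_gap: 0.033
```

```bash
python3 -c "
from m import *
plan(list((S-.06*u)[:2])+[.0456],86.75);print(observe()['moment'])
wdg('w19',0)" | grep -v '^1[0-9][0-9]'
```

```text
t 20.6 tcp [0.5168 0.0381 0.0455] rpy [1.799e+02 3.000e-02 8.675e+01] F [ 0.1 -9.7  7.5] gap 0.033
shift mm [ 5.6 -0.2 -0.1] turn [ 0.1   0.03 -0.  ]
[-2.11662217  0.15029644 -0.04972561]
tcp stand [-65.6  -0.2] after [-65.6  -0.3]
t 20.65 tcp [0.5169 0.0381 0.0455] rpy [1.799e+02 3.000e-02 8.675e+01] F [-0.9 -9.9  6.1] gap 0.0333
shift mm [0. 0. 0.] turn [ 0.1   0.03 -0.  ]
60 [(13.9, 8.4, 35.7), (13.9, 0.2, 36.1), (13.9, -8.1, 36.1)]
72 [(9.8, 8.4, 37.7), (9.8, 0.2, 38.6), (9.9, -8.1, 36.9)]
84 [(5.9, 8.5, 37.0), (5.9, 0.2, 37.4), (5.9, -8.1, 37.9)]
96 [(1.9, 8.6, 37.1), (1.9, 0.2, 36.8), (1.9, -8.2, 37.1)]
204 [(-39.3, 9.7, 31.8), (-39.4, 0.2, 31.7), (-39.3, -9.2, 32.0)]
216 [(-43.8, 9.7, 33.3), (-43.0, 0.2, 35.7), (-43.6, -9.2, 34.0)]
228 [(-43.8, 8.9, 46.3), (-43.5, 0.3, 47.0), (-43.9, -8.3, 46.1)]
240 [(-48.4, 8.9, 46.4), (-47.9, 0.3, 47.6), (-48.0, -8.3, 47.4)]
```

```bash
cat >> m.py <<'E'
def lift(f):
    p,d,c=load(f); hsv=cv2.cvtColor(p,cv2.COLOR_BGR2HSV); out=[];pl=[];tr=[]
    for v in range(0,260,2):
        for x in range(60,460,3):
            if d[v,x]<=0: continue
            X=dep(c,x,v,d[v,x]); a=(X-S)@u*1000;b=(X-S)@n*1000
            if hsv[v,x,1]<40 and abs(b)<70 and 3<a<25 and 30<X[2]*1000<46: pl.append((a,b,X[2]*1000))
            if 18.5<abs(b)<33 and -60<a<-6 and 9<X[2]*1000<18 and hsv[v,x,1]<40: tr.append((a,b,X[2]*1000))
    pl=np.array(pl);tr=np.array(tr)
    A=np.c_[pl[:,0],np.ones(len(pl))]; k=np.linalg.lstsq(A,pl[:,2],rcond=None)[0]
    print(f,'plate n',len(pl),'mean z',pl[:,2].mean().round(2),'at a',pl[:,0].mean().round(1),'slope',k[0].round(3),'track z',tr[:,2].mean().round(2) if len(tr) else None)
E
python3 -c "
from m import *
for f in('w8','w17','w18','w19'): lift(f)"
```

```text
w8 plate n 3145 mean z 34.85 at a 13.3 slope 0.001 track z 12.81
w17 plate n 3814 mean z 34.94 at a 12.3 slope -0.004 track z 12.82
w18 plate n 4186 mean z 35.68 at a 13.4 slope -0.009 track z 12.84
w19 plate n 4111 mean z 37.24 at a 13.4 slope -0.014 track z 12.85
```

Measured lift is 2.5 mm (plate top against the pre-lift view). About 6.5 mm more travel gives 4 mm.

move_arm --commands '[{"tx":0.0015,"ty":0,"tz":0,"wx":0,"wy":0,"wz":0},{"tx":0.003,"ty":0,"tz":0,"wx":0,"wy":0,"wz":0},{"tx":0.0045,"ty":0,"tz":0,"wx":0,"wy":0,"wz":0},{"tx":0.0058,"ty":0,"tz":0,"wx":0,"wy":0,"wz":0},{"tx":0.0065,"ty":0,"tz":0,"wx":0,"wy":0,"wz":0},{"tx":0.0065,"ty":0,"tz":0,"wx":0,"wy":0,"wz":0},{"tx":0.0065,"ty":0,"tz":0,"wx":0,"wy":0,"wz":0}]'

```text
t: 21.23
tcp_pos: [0.5172, 0.0446, 0.0455]
eef_rot: [3.14, 0.0, 1.514]
contact_force: [0.1, -10.5, 7.0]
finger_gap: 0.0328
```

```bash
python3 -c "
from m import *
wdg('w20',0)
lift('w20')
snap('scene','s2');snap('top','t2')" | grep -v '^1[0-9][0-9]'
```

```text
tcp stand [-59.1  -0.2] after [-59.1  -0.2]
t 21.2833 tcp [0.5172 0.0446 0.0455] rpy [1.799e+02 3.000e-02 8.675e+01] F [ -0.4 -10.6   5.5] gap 0.0331
shift mm [0. 0. 0.] turn [0.1  0.03 0.  ]
60 [(20.2, 8.3, 37.9), (20.1, 0.2, 38.9), (20.2, -7.9, 37.9)]
72 [(16.3, 8.4, 38.1), (16.3, 0.2, 37.7), (16.2, -7.9, 39.4)]
84 [(12.3, 8.4, 38.7), (12.3, 0.2, 38.5), (12.3, -8.0, 38.7)]
96 [(8.4, 8.5, 38.3), (8.3, 0.2, 38.5), (8.3, -8.1, 38.4)]
204 [(-32.7, 9.7, 32.1), (-33.0, 0.3, 31.4), (-32.5, -9.1, 33.1)]
216 [(-37.1, 9.7, 34.0), (-37.0, 0.3, 34.1), (-37.4, -9.2, 33.1)]
228 [(-37.3, 8.9, 46.3), (-37.3, 0.3, 46.4), (-37.0, -8.2, 47.3)]
240 [(-41.4, 8.9, 47.6), (-41.9, 0.3, 46.4), (-41.9, -8.4, 46.4)]
w20 plate n 4042 mean z 38.57 at a 13.4 slope -0.024 track z 12.83
```

View pics/w20.png

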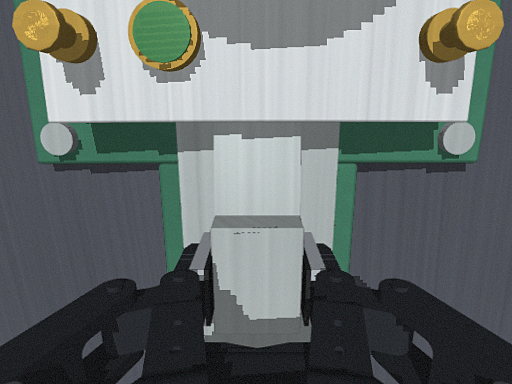

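View pics/s2.png

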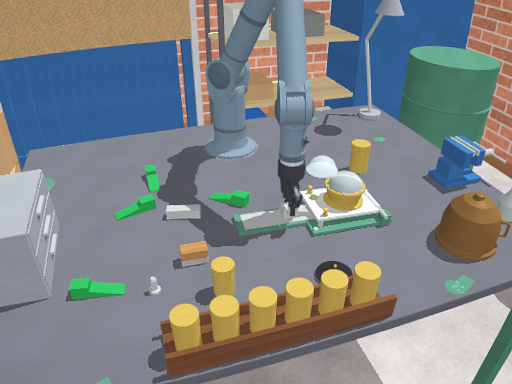

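View pics/t2.png

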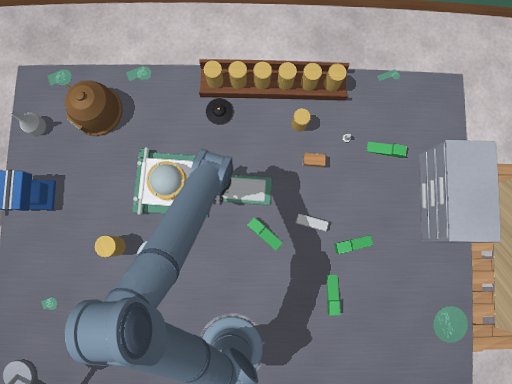

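Lift measures 4.0 mm, with the heel 59.7 mm before the edge, lateral error under 0.5 mm and everything else in place. Hand in.

```bash
python3 -c "
from m import *
print(hand_in()); s=observe(); print(s['t'],s['tcp_pos'],s['contact_force'],s['finger_gap'])"
```

```text
the job is handed in; nothing more can be done
None
the job is handed in; nothing more can be done
```

The track is dressed and the plate's free edge is lifted about 4 mm. I handed the job in at about 21.4 s, with the wedge still gripped under the plate.

**Dressing:**
- The block was rubbed along the middle of the track in one stroke without lifting. I paused briefly a few times between moves, with the block down and the pressure held.
- It began with the block covering the track's outer end and overhanging it by about 8 mm. It stopped about 5 mm short of the plate, by calculation from a view 12 mm earlier.
- Pressure was about 8 N throughout, after about 11 N at first touch. The block was then set flat on the bench, about where it came from.

**Wedge:**
- I took the grey steel wedge by its heel, set it flat on the track and slid it thin end first under the edge.
- Pushing took about 10 N, with light downward pressure.

**Last checks, before hand-in:**

| Check | Result |
|---|---|
| Rise of the free edge, from plate-top depth against the view before lifting | 4.0 mm |
| Heel centre before the edge | 59.7 mm |
| Wedge off the centre line | about 0.3 mm |
| Hand tilt | about 0.1° |
| Finger opening | 33 mm |

- **Other objects:** in the final pictures the bystanders look to be where they were. The hand looks clear of plate and compass, and the contact forces showed no sign of other contact.
- **Disagreements:** depth readings came out about 1 mm low everywhere, so I used differences for the lift. The plate slope read 0.024, against an expected 0.020. The first top-view estimate of the wedge's angle was 4° off and was replaced by the close view.
- **Not checked:** I couldn't read the state again after handing in.

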